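Lay out an amplifier power supply on the repair bench

TASK

Lay out the amplifier's power supply in one row: fit the flange whose holes match the stud plate fully down over its studs, then set the copper toroid flat on that flange, around its boss; leave the other flange where it lies. Stand the blue capacitor upright midway between the stud plate and the heat sink, and set the black rectifier, terminals up, in the middle of the bare metal pad on top of the heat sink. Set the choke upright on the bench just past the heat sink, on the side away from the stud plate, in line with the row and about 3 cm clear of the heat sink, and let go of everything.

Things in the scene. Friction and masses are not known exactly. Their poses are not given: they have to be found in the camera images.
- stud_plate: Fixed yellow-painted steel plate, 104 x 104 mm, 8 mm thick, lying on the bench, with three upright dark steel studs (6 mm diameter, pointed tips, a flat black ring mark of 13 mm around each foot, 12 mm above the plate, tips 20 mm above the bench) 38 mm from its centre, at 90, 210 and 330 degrees from its x axis. Origin: centre of its underside, z up. The heat sink stands 255 to 285 mm from it (centre to centre) along the plate's y axis, on its +y side or its -y side.
- heat_sink: Fixed black finned heat sink, 80 x 80 mm, 45 mm high, flat on top with a bare bright metal pad 42 x 42 mm in the middle. Origin: centre of its underside, z up; its axes are parallel to the stud plate's, its y axis points along the row.
- flange_three: Loose aluminium flange with THREE holes, the one that fits: square plate 100 x 100 mm, 6 mm thick, about 0.2 kg, with three 13 mm through holes 38 mm from the centre at 90, 210 and 330 degrees from its x axis, and an upright round boss in the middle (18 mm diameter, chamfered tip, top 38 mm above the underside) to grip it by. Origin: centre of its underside, z up. Any of three turns 120 degrees apart fits the studs.
- flange_four: Loose aluminium flange with FOUR holes (at the square's corners, on the same 38 mm radius); otherwise like the three-hole one. It does not fit and stays where it is. Origin: centre of its underside, z up.
- toroid: Loose copper-coloured toroidal transformer: ring of 56 mm outer and 28 mm inner diameter, 40 mm high, about 0.4 kg, lying flat. Origin: centre of its underside, z along its axis. On the flange its underside is 14 mm above the bench and the stud tips reach 6 mm above its underside, just outside it.
- can: Loose blue capacitor can with a white band, upright: 35 mm diameter, 70 mm high, about 0.09 kg. Origin: centre of its underside, z up.
- rectifier: Loose black square bridge rectifier: block 30 x 30 mm, 16 mm high, with four thin brass blade terminals up to 24 mm, about 0.03 kg. Origin: centre of its underside, z up, x and y along its sides.
- choke: Loose choke: dark steel laminated block 40 x 40 mm, 42 mm high, about 0.25 kg, with a yellow coil (28 mm wide, from 8 to 34 mm high) that stands 6 mm out of both its y faces; its x faces are plain and 40 mm apart. Origin: centre of its underside, z up.
Mind the look-alikes: they are no part of the job. Several things look just like the toroid: the one meant starts farthest to the robot's left.

How it is judged:
At the end, for the whole second after the job is handed in: Flange seated (8 mm, flat), toroid flat on it (10 mm), can upright within 20 mm of the row and 160 mm of both fixtures, rectifier on heat sink (15 mm), choke on the far side, 66-130 mm from its centre, 30 mm off the row at most, four-hole flange moved under 20 mm; all upright, released, at rest (horizontal distance between flange_three and stud_plate below 0.008 m and z of flange_three in the frame of stud_plate between 0.005 and 0.0105 m and angle between flange_three's own z axis and vertical below 0.06 rad and horizontal distance between toroid and flange_three below 0.01 m and z of toroid in the frame of flange_three between 0.004 and 0.009 m and angle between toroid's own z axis and vertical below 0.08 rad and x of can in the frame of stud_plate between -0.02 and 0.02 m and horizontal distance between can and stud_plate below 0.16 m and horizontal distance between can and heat_sink below 0.16 m and height (world z) of each of can, choke below 0.006 m and angle between each of can, rectifier, choke, flange_four's own z axis and vertical below 0.1 rad and horizontal distance between rectifier and heat_sink below 0.015 m and z of rectifier in the frame of heat_sink between 0.041 and 0.049 m and x of choke in the frame of heat_sink between -0.03 and 0.03 m and horizontal distance between choke and stud_plate above 0.31 m and horizontal distance between choke and heat_sink between 0.066 and 0.13 m and distance of flange_four from where it was at the start of the episode below 0.02 m and linear speed of each of flange_three, toroid, can, rectifier, choke below 0.02 m/s); the robot touches nothing.
It also fails if it takes over 144 s, if anything falls off the work surface, if the arm or the gripper's body presses on something with over 40 N, if the wrist force passes 120 N, or if a joint passes its speed limit or range.

ROBOT

A 6-joint arm with a two-finger parallel gripper is mounted at the origin on the work surface. World frame = base frame: x ahead of the robot, y to its left, z up, the work surface at z = 0. Lengths are in m, angles in rad, forces in N, time in s.
With the tool pointing down it reaches from about 0.225 to 0.875 m from the base axis. Payload 3.4 kg.
Tool frame: the origin (TCP) lies midway between the tips of the shut fingers; the grasp point (between the pads) lies 19 mm behind it; x points along the fingers, z is the direction in which the jaws open and shut, and the axes are right-handed (so a half turn about x gives the same grasp; the last joint's range is limited). The gripper opens to 85 mm and grips with 20 to 120 N. Pads are 22 mm wide; open, the fingers measure 114 mm over their backs; the gripper's body (76 mm by 85 mm) begins 54 mm behind the grasp point. The pads swing forward as they close: fully open they stand 13 mm farther back than shut.
Start: joints at [1.011, 0.276, 1.505, -0, 1.361, -0.121], TCP at [0.244, 0.521, 0.2] pointing down, gripper open.
Joint ranges: [-2.89, 2.89], [-0.75, 2.08], [0.22, 2.7], [-1.18, 4.32], [0.11, 2.71], [-2.7, 2.7]. Speed limits (rad/s): [2.57, 2.57, 3.14, 3.14, 3.14, 3.14].

INTERFACE

Orientations are given as a unit quaternion [w, x, y, z].
In Python, from rig import manip, eyes gives the robot as it stands. The module is installed in compiled form; this text tells all that it offers.
- The arm moves only by the shell command python3 -m crank 'ROWS' [FORCE]. ROWS is JSON, a list of rows, each a list of 7 numbers: the shift along the tool's x, y, z in cm, then the turn, a rotation vector about the tool's x, y, z in degrees, then the finger opening in cm, from 0 to 8.54. A call has 1 to 5 rows; each row is the pose to reach, as a shift and turn from the pose commanded when the call began, along the tool's axes at that moment; what a row does not reach only later rows make up. A row lasts 1/8 s, in which the tool goes at most 62.5 mm and 10.7 degrees, less where a joint would pass 70% of its speed; a pose out of reach is approached as far as the arm can. A call with a gripper value outside its range is refused whole. The fingers move at their own pace and stop on an object; FORCE is the grip in N (left out, the last holds). Time passes only in rows, so rows that repeat a pose let the fingers close. It gives the time, the measured TCP pose, the force and the opening at its end, in the units of the state.
- manip.get_state(): the state, without advancing time (a new reading comes with each control period).
- eyes.get_image(name): name is "scene" or "top" or "wrist"; returns a dict with "color" (480x640x3 uint8, blue, green, red), "z_map" (480x640 float32, m along the optical axis (not along the pixel's ray), 0 where there is no reading), "vertical_fov" (degrees; the focal length in pixels is half the picture's height over the tangent of half this angle, whatever the lens; pixels are square), "cx", "cy" (the principal point, pixels), "dist" ([k1, k2, p1, p2, k3] as OpenCV has them; the pictures are not rectified), "eye" and "attitude" of the camera in the world. Camera axes: x right, y up, looking along -z (the intrinsics and any distortion apply to the point x, -y, -z); pixel columns grow to the right and rows downward; lengths in m; the calibration is good to about 2 mm. A picture is of the moment at which its call begins.
- manip.sign_off(): hands the job in, once; it reports no verdict.
The state is a dict: "clock": time; "qpos": joint angles; "qd": joint speeds; "effort": joint torques, N m; "position": TCP position; "ee_rot": TCP orientation; "contact_force": force on the tool from outside, world axes, zero at the start; "moment": the same for the moment, N m; "width": finger opening in m.
Only numpy, scipy, OpenCV 4.12 (cv2) and the standard library are available. Lean on these libraries where they do the work, as an engineer would, in place of code of your own. Each camera call takes 0.05 s, during which the arm holds its last target.

## Working session

There is one attempt and no reset: what is moved stays moved. The work goes in short steps, Python scripts to look and compute and a shell command to move; the robot and the scene stay as the last step left them, time stands still between calls to the robot, and variables do not carry over. Pictures are saved under pics/ and viewed, and the job is handed in when it is done.

```bash
mkdir -p pics; ls; cat > h.py <<'E'
import numpy as np, cv2, json
from rig import manip, eyes
from scipy.spatial.transform import Rotation as R
def rot(q): return R.from_quat([q[1],q[2],q[3],q[0]]).as_matrix()
def snap(name,fn=None):
    d=eyes.get_image(name)
    if fn: cv2.imwrite('pics/'+fn,d['color'])
    return d
def K(d):
    f=d['color'].shape[0]/2/np.tan(np.radians(d['vertical_fov'])/2)
    return np.array([[f,0,d['cx']],[0,f,d['cy']],[0,0,1]])
def att(d):
    a=np.array(d['attitude'],float)
    return rot(a) if a.shape==(4,) else a
def rays(d,uv):
    uv=np.asarray(uv,float).reshape(-1,1,2)
    n=cv2.undistortPoints(uv,K(d),np.array(d['dist'],float)).reshape(-1,2)
    c=np.c_[n[:,0],-n[:,1],-np.ones(len(n))]
    return c@att(d).T
def onplane(d,uv,z):
    r=rays(d,uv); e=np.array(d['eye']); t=(z-e[2])/r[:,2]
    return e+r*t[:,None]
def bydepth(d,uv):
    uv=np.asarray(uv).reshape(-1,2); r=rays(d,uv)
    z=d['z_map'][uv[:,1].astype(int),uv[:,0].astype(int)]
    return np.array(d['eye'])+r*z[:,None]
def proj(d,P):
    P=np.asarray(P,float).reshape(-1,3); c=(P-np.array(d['eye']))@att(d)
    c=np.c_[c[:,0],-c[:,1],-c[:,2]]
    return cv2.projectPoints(c.reshape(-1,1,3),np.zeros(3),np.zeros(3),K(d),np.array(d['dist'],float))[0].reshape(-1,2)
E
python3 - <<'E'
from h import *
print(manip.get_state())
for n in ('scene','top','wrist'):
    d=snap(n,n+'0.png'); print(n,d['vertical_fov'],d['cx'],d['cy'],d['dist'],d['eye'],d['attitude'])
E
```

```text
pics
{'clock': 0.0, 'qpos': array([ 1.01098054e+00,  2.76616840e-01,  1.50616518e+00, -3.05989811e-05,
        1.36066018e+00, -1.20980503e-01]), 'qd': array([ 0.00073711, -0.00035148,  0.00037538,  0.00076005,  0.00070442,
       -0.00026403]), 'effort': array([ 2.13787753e-03, -4.16780806e+01, -2.45812440e+01,  2.45971989e-05,
        1.07050900e-02,  1.96408777e-06]), 'position': array([0.24400076, 0.52001369, 0.19951452]), 'ee_rot': array([ 0.59625567, -0.37947433,  0.59742702,  0.37889227]), 'contact_force': array([ 0.46311993, -0.17217014, -0.5025749 ]), 'moment': array([-0.00926495,  0.01229345,  0.00314598]), 'width': 0.08556332570692494}
scene 44.28663072954414 318.86693178957165 236.75814809996342 [-0.13342078  0.          0.          0.          0.        ] [1.03743151 0.54953502 0.97595382] [0.34663259 0.1134804  0.3119734  0.87729165]
top 43.43495918727646 322.321576454022 241.5883265168243 [-0.01250795  0.          0.          0.          0.        ] [0.39186321 0.011515   1.19624553] [-0.70408592 -0.04088309  0.05562152  0.70675161]
wrist 71.1251873558254 320.08632418190166 243.08385791227224 [-0.0016828  0.         0.         0.         0.       ] [0.18181867 0.5500337  0.3733859 ] [ 0.83620096 -0.11364122 -0.07141361  0.53174592]
```

View pics/top0.png

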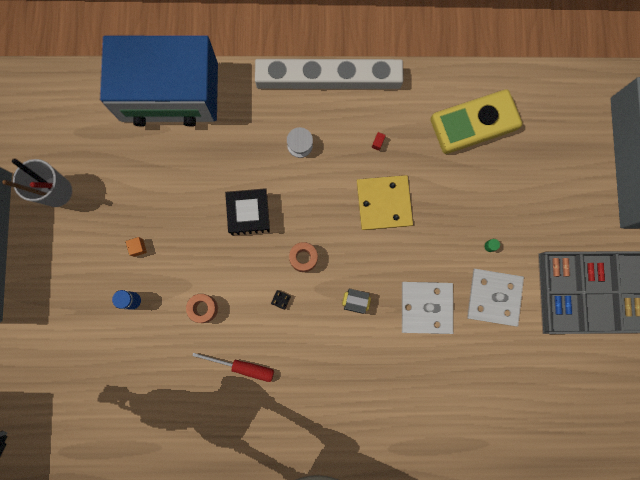

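View pics/scene0.png

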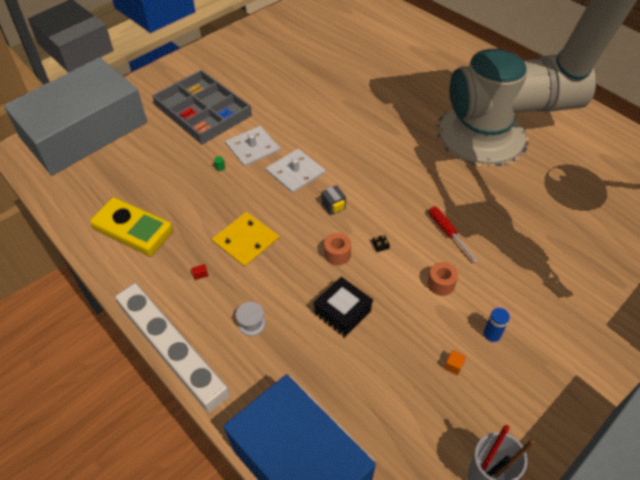

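View pics/wrist0.png

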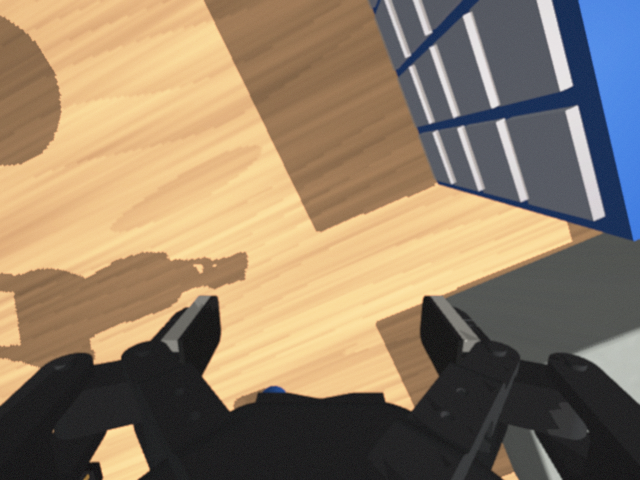

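```bash
python3 - <<'E'
from h import *
im=cv2.imread('pics/top0.png')
a=cv2.resize(im[260:345,390:530],None,fx=5,fy=5,interpolation=cv2.INTER_CUBIC)
cv2.imwrite('pics/c1.png',a)
a=cv2.resize(im[180:325,105:310],None,fx=3.8,fy=3.8,interpolation=cv2.INTER_CUBIC)
cv2.imwrite('pics/c2.png',a)
a=cv2.resize(im[165:325,260:420],None,fx=3.7,fy=3.7,interpolation=cv2.INTER_CUBIC)
cv2.imwrite('pics/c3.png',a)
E
```

```text
(no output)
```

View pics/c1.png

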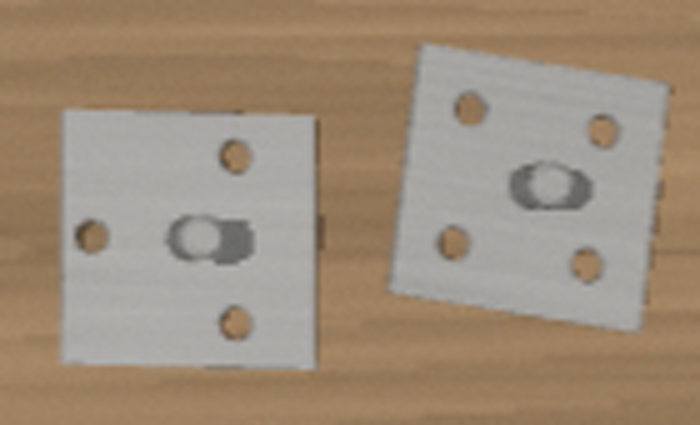

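View pics/c2.png

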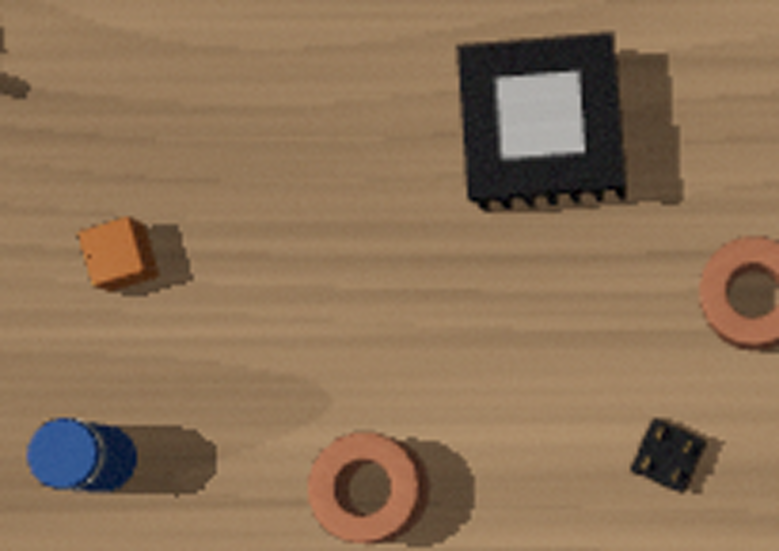

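View pics/c3.png

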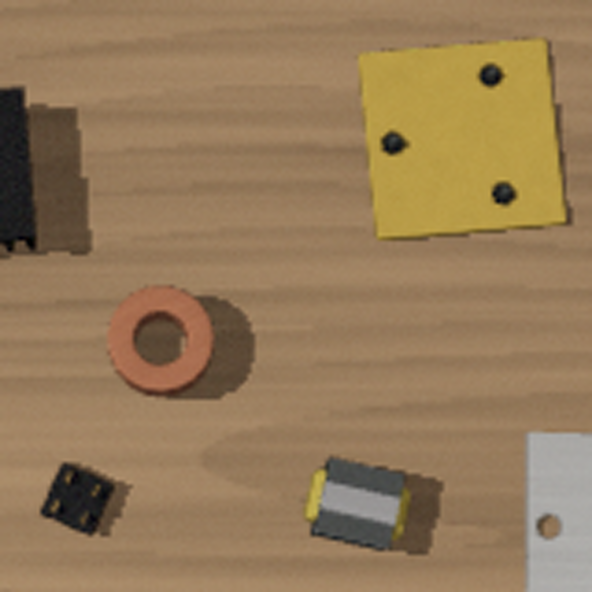

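```bash
cat > meas.py <<'E'
from h import *
def blob(mask,near):
    n,l,s,c=cv2.connectedComponentsWithStats(mask.astype(np.uint8))
    i=1+np.argmin(np.linalg.norm(c[1:]-np.array(near),axis=1)+1e3*(s[1:,4]<40)); return l==i,s[i],c[i]
def polyworld(d,m,z):
    c=max(cv2.findContours(m.astype(np.uint8),cv2.RETR_EXTERNAL,cv2.CHAIN_APPROX_NONE)[0],key=len).reshape(-1,2)
    return onplane(d,c,z)[:,:2]
def rect(P):
    r=cv2.minAreaRect((P*1000).astype(np.float32)); return np.round(r[0],1),np.round(r[1],1),round(r[2],1)
E
python3 - <<'E'
from meas import *
d=snap('top'); im=d['color']; hsv=cv2.cvtColor(im,cv2.COLOR_BGR2HSV); H,S,V=[hsv[...,i].astype(int) for i in range(3)]
def show(n,m,near,z):
    b,s,c=blob(m,near); P=polyworld(d,b,z); print(n,s,np.round(c,1),rect(P), 'circ',[np.round(np.array(q),1) for q in cv2.minEnclosingCircle((P*1000).astype(np.float32))])
show('plate',(H>20)&(H<32)&(S>150)&(V>110),(385,203),.008)
gray=(S<40)&(V>110)
show('f3',gray,(427,307),.006); show('f4',gray,(496,297),.006)
show('pad',(S<40)&(V>150),(247,210),.045)
cop=(H<12)&(S>110)&(V>120)
show('torL',cop,(201,308),.04); show('torR',cop,(303,257),.04)
show('canblue',(H>100)&(H<120)&(S>120)&(V>130),(120,299),.07)
blk=(V<70)
show('rect',blk,(281,299),.016); show('hs',blk,(247,212),.045)
show('chokeband',(S<40)&(V>120),(357,301),.042)
for uv in [(427,307),(247,210),(201,297),(119,299),(281,297),(357,299),(420,300)]: print(uv,bydepth(d,uv).round(3))
P=onplane(d,[(393,185),(366.5,203.5),(396.5,217)],.010); print(P.round(4))
for uv in [(357,299),(281,299)]:
    print(hsv[uv[1]-12:uv[1]+13:3,uv[0]-14:uv[0]+15:4].tolist())
E
```

```text
plate [ 357  176   56   54 2474] [384.4 202.3] (array([ 635.2, -139.3]), array([102.7, 103.5]), 4.8) circ [array([ 634.9, -139.5]), np.float64(71.5)]
f3 [ 402  282   51   52 2454] [426.9 307.4] (array([ 424.1, -219.4]), array([99.6, 99.9]), 88.0) circ [array([ 424. , -219.9]), np.float64(69.9)]
f4 [ 468  269   56   57 2392] [495.2 297.1] (array([ 443.8, -356.6]), array([101.5, 100.1]), 80.3) circ [array([ 443.2, -356.8]), np.float64(69.6)]
pad [236 199  23  22 437] [246.8 209.7] (array([612.8, 133.2]), array([40.5, 40.8]), 4.9) circ [array([612.3, 132.8]), np.float64(27.9)]
torL [186 294  29  29 472] [200.  307.9] (array([424.4, 220.8]), array([52.9, 52.9]), 45.5) circ [array([424.3, 220.5]), np.float64(27.4)]
torR [289 242  29  29 463] [302.8 256. ] (array([522.9,  24.4]), array([53.8, 54. ]), 71.3) circ [array([522.3,  24.8]), np.float64(28.0)]
canblue [113 291  17  17 229] [120.7 298.9] (array([440.2, 361.2]), array([29.9, 29.5]), 2.1) circ [array([440.5, 361.5]), np.float64(15.8)]
rect [271 290  20  19 224] [280.7 299.4] (array([440.7,  68.4]), array([30.2, 29.8]), 66.7) circ [ar
[... 2115 characters left out ...]
 [90, 14, 37], [120, 8, 32], [150, 24, 32], [21, 46, 39], [15, 108, 97], [16, 105, 124]], [[15, 97, 161], [15, 96, 160], [105, 14, 36], [105, 31, 33], [120, 17, 30], [90, 120, 17], [14, 104, 98], [16, 98, 162]], [[16, 97, 157], [15, 88, 64], [18, 107, 69], [90, 8, 33], [120, 11, 24], [0, 66, 35], [15, 109, 91], [16, 101, 152]], [[16, 98, 151], [15, 102, 150], [17, 69, 52], [160, 22, 35], [23, 57, 40], [15, 98, 91], [15, 103, 146], [16, 99, 150]], [[16, 99, 154], [16, 100, 155], [16, 102, 152], [16, 101, 144], [105, 15, 34], [16, 114, 92], [16, 98, 154], [15, 97, 155]], [[17, 98, 156], [16, 100, 156], [15, 99, 159], [17, 95, 156], [15, 101, 157], [16, 100, 155], [16, 96, 156], [16, 98, 156]]]
```

```bash
cat > go.py <<'E'
# usage: go.py x y z jawdeg : prints tool-frame shift/turn for target; no motion
import sys
from h import *
s=manip.get_state(); M=rot(s['ee_rot']); p=np.array(s['position'])
jz=np.degrees(np.arctan2(M[1,2],M[0,2]))
print('t',round(s['clock'],2),'pos',p.round(4),'jaw',round(jz,1),'tilt',np.degrees(np.arccos(-M[2,0])).round(2),'q6',round(s['qpos'][5],2),'w',round(s['width'],4),'F',np.round(s['contact_force'],1))
if len(sys.argv)>4:
    t=np.array([float(v) for v in sys.argv[1:4]]); a=float(sys.argv[4])
    a=jz+((a-jz+90)%180-90)
    if len(sys.argv)>5: a+=180
    z=np.array([np.cos(np.radians(a)),np.sin(np.radians(a)),0]); x=np.array([0,0,-1.])
    T=np.c_[x,np.cross(z,x),z]
    print('shift cm',((t-p)@M*100).round(2),'turn',np.degrees(R.from_matrix(M.T@T).as_rotvec()).round(1),'jaw->',round(a,1),'dist',np.linalg.norm(t-p).round(3))
E
python3 go.py 0.424 -0.2195 0.12 0; python3 go.py 0.424 -0.2195 0.12 90
```

```text
t 0.2 pos [0.2441 0.5202 0.1999] jaw 64.9 tilt 0.06 q6 -0.12 w 0.0853 F [ 0.2 -0.5  0.4]
shift cm [  8.05 -47.71 -59.31] turn [64.9 -0.1  0. ] jaw-> 0.0 dist 0.765
t 0.2 pos [0.2441 0.5202 0.1999] jaw 64.9 tilt 0.06 q6 -0.12 w 0.0853 F [ 0.2 -0.5  0.4]
shift cm [  8.05 -47.71 -59.31] turn [-25.1  -0.1  -0. ] jaw-> 90.0 dist 0.765
```

```bash
python3 -m crank '[[0,-47.7,-59.3,64.9,0,0,8.5],[0,-47.7,-59.3,64.9,0,0,8.5],[0,-47.7,-59.3,64.9,0,0,8.5],[0,-47.7,-59.3,64.9,0,0,8.5],[0,-47.7,-59.3,64.9,0,0,8.5]]' 40; python3 go.py 0.424 -0.2195 0.16 0
```

```text
clock: 0.82
position: [0.3183, 0.2151, 0.2005]
ee_rot: [0.704, -0.067, 0.704, 0.067]
contact_force: [2.2, -0.9, -0.3]
width: 0.0849
t 0.82 pos [0.3183 0.2151 0.2005] jaw 10.8 tilt 0.06 q6 0.22 w 0.0849 F [ 2.2 -0.9 -0.3]
shift cm [  4.06 -44.67   2.2 ] turn [10.8  0.1  0. ] jaw-> -0.0 dist 0.449
```

```bash
python3 -m crank '[[0,-44.7,2.2,10.8,0,0,8.5],[0,-44.7,2.2,10.8,0,0,8.5],[0,-44.7,2.2,10.8,0,0,8.5],[0,-44.7,2.2,10.8,0,0,8.5],[0,-44.7,2.2,10.8,0,0,8.5]]'; python3 go.py 0.424 -0.2195 0.16 0
```

```text
clock: 1.45
position: [0.3937, -0.0884, 0.2006]
ee_rot: [0.708, -0.002, 0.707, 0.002]
contact_force: [1.4, -0.2, 0.1]
width: 0.0848
t 1.45 pos [ 0.3937 -0.0884  0.2006] jaw 0.3 tilt 0.07 q6 -0.4 w 0.0848 F [ 1.4 -0.2  0.1]
shift cm [  4.06 -13.12   2.95] turn [ 0.3  0.1 -0. ] jaw-> -0.0 dist 0.141
```

```bash
python3 go.py 0.424 -0.2195 0.16 0
```

```text
t 1.45 pos [ 0.3937 -0.0884  0.2006] jaw 0.3 tilt 0.07 q6 -0.4 w 0.0848 F [ 1.4 -0.2  0.1]
shift cm [  4.06 -13.12   2.95] turn [ 0.3  0.1 -0. ] jaw-> -0.0 dist 0.141
```

```bash
python3 -m crank '[[0,-13.1,2.9,0.3,0,0,8.5],[0,-13.1,2.9,0.3,0,0,8.5],[0,-13.1,2.9,0.3,0,0,8.5],[0,-13.1,2.9,0.3,0,0,8.5]]'; python3 - <<'E'
from h import *
d=snap('wrist','w1.png')
print(proj(d,[[.424,-.2195,.006]]).round(1))
E
python3 go.py 0.424 -0.2195 0.06 0
```

```text
clock: 1.95
position: [0.4229, -0.217, 0.1999]
ee_rot: [0.707, 0.001, 0.708, 0.0]
contact_force: [-0.7, 0.8, 0.0]
width: 0.0849
[[322.4 216.9]]
t 2.0 pos [ 0.4227 -0.216   0.2   ] jaw 0.0 tilt 0.12 q6 -0.62 w 0.0849 F [ 0.2  0.5 -0. ]
shift cm [14.   -0.37  0.14] turn [ 0.  -0.1 -0.1] jaw-> -0.0 dist 0.14
```

View pics/w1.png

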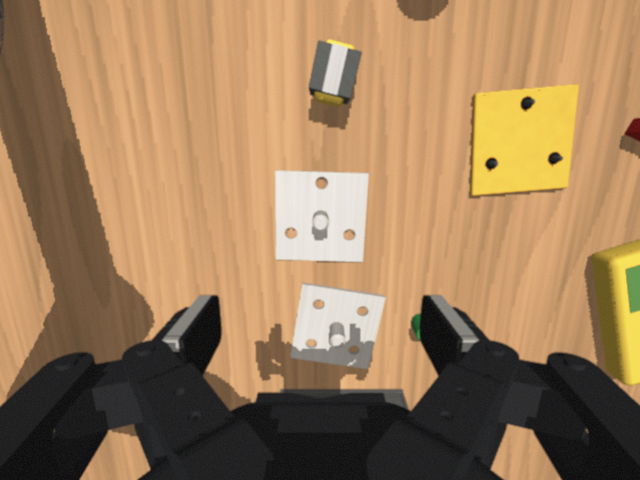

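The wrist view shows the three-hole flange at (321,216), matching the projection from the top camera, with the four-hole one at (338,325), the stud plate at (525,140) and the choke at (335,72). I'll measure both poses in this view.

```bash
python3 - <<'E'
from meas import *
d=snap('wrist'); im=d['color']; hsv=cv2.cvtColor(im,cv2.COLOR_BGR2HSV); H,S,V=[hsv[...,i].astype(int) for i in range(3)]
def show(n,m,near,z):
    b,s,c=blob(m,near); P=polyworld(d,b,z); print(n,s,np.round(c,1),rect(P)); return b
show('plate',(H>20)&(H<34)&(S>150)&(V>110),(525,140),.008)
b=show('f3',(S<45)&(V>110),(321,216),.006)
def holes(mask,zz,roi,amin,amax):
    n,l,s,c=cv2.connectedComponentsWithStats(mask.astype(np.uint8))
    for i in range(1,n):
        if amin<s[i,4]<amax and roi[0]<c[i,0]<roi[1] and roi[2]<c[i,1]<roi[3]:
            print(s[i,4],c[i].round(1),onplane(d,c[i],zz).round(4))
holes((S>45),.003,(275,370,170,262),30,400)
holes((V<70),.012,(470,580,85,195),20,400)
b2,s,c=blob((S<45)&(V>60)&0,(0,0)) if 0 else (0,0,0)
print(bydepth(d,[(320,221),(300,200),(500,120)]).round(4))
E
```

```text
plate [ 471   86  108  111 9662] [522.6 140.1] (array([ 632. , -139.5]), array([104.3, 102.6]), 4.9)
f3 [ 276  172   93   91 7661] [320.4 216.3] (array([ 421.7, -220.2]), array([100.2,  99.4]), 88.2)
105 [321.4 183.8] [[ 0.4226 -0.1824  0.003 ]]
91 [291.  233.5] [[ 0.3881 -0.2382  0.003 ]]
91 [348.9 235.4] [[ 0.454  -0.2404  0.003 ]]
95 [526.5 104.2] [[ 0.6283 -0.1022  0.012 ]]
82 [553.8 159.2] [[ 0.6657 -0.1557  0.012 ]]
73 [490.8 164.4] [[ 0.6004 -0.1611  0.012 ]]
[[ 0.4212 -0.2168  0.0369]
 [ 0.3991 -0.1998  0.0053]
 [ 0.6056 -0.1169  0.0085]]
```

```bash
python3 go.py 0.423 -0.2198 0.014 0; python3 -m crank '[[6,-0.38,0,0,0,0,6],[12,-0.38,0,0,0,0,6],[14.0,-0.38,0,0,0,0,6],[14.0,-0.38,0,0,0,0,6]]' ; python3 go.py 0.423 -0.2198 0.014 0
```

```text
t 2.05 pos [ 0.4227 -0.2155  0.2002] jaw 0.1 tilt 0.1 q6 -0.62 w 0.0853 F [-0.5 -0.3  0.4]
shift cm [18.62 -0.45  0.04] turn [ 0.1 -0.  -0.1] jaw-> 0.0 dist 0.186
clock: 2.55
position: [0.422, -0.2184, 0.0593]
ee_rot: [0.706, -0.0, 0.708, 0.002]
contact_force: [-0.4, 0.3, -0.1]
width: 0.06
t 2.55 pos [ 0.422  -0.2184  0.0593] jaw 0.2 tilt 0.24 q6 -0.63 w 0.06 F [-0.4  0.3 -0.1]
shift cm [ 4.53 -0.16  0.12] turn [ 0.2 -0.2 -0.2] jaw-> 0.0 dist 0.045
```

```bash
python3 -m crank '[[4.5,-0.15,0.1,0.2,-0.2,-0.2,6],[4.5,-0.15,0.1,0.2,-0.2,-0.2,6],[4.5,-0.15,0.1,0.2,-0.2,-0.2,0.5],[4.5,-0.15,0.1,0.2,-0.2,-0.2,0.5],[4.5,-0.15,0.1,0.2,-0.2,-0.2,0.5]]' 60; python3 -m crank '[[0,0,0,0,0,0,0.5],[0,0,0,0,0,0,0.5],[0,0,0,0,0,0,0.5]]'; python3 go.py
```

```text
clock: 3.18
position: [0.4251, -0.223, 0.0166]
ee_rot: [0.709, -0.001, 0.705, -0.003]
contact_force: [0.3, 1.1, 0.8]
width: 0.006
clock: 3.55
position: [0.4243, -0.2225, 0.0153]
ee_rot: [0.708, -0.0, 0.706, -0.002]
contact_force: [-0.9, -0.1, -0.4]
width: 0.0053
t 3.55 pos [ 0.4243 -0.2225  0.0153] jaw -0.2 tilt 0.27 q6 -0.62 w 0.0053 F [-0.9 -0.1 -0.4]
```

The fingers closed to 5 mm, so the 18 mm boss isn't between them. I'll look before doing anything else.

```bash
python3 - <<'E'
from h import *
d=snap('wrist','w2.png'); d=snap('top','t2.png'); d=snap('scene','s2.png')
im=d['color'][110:250,200:400]; cv2.imwrite('pics/s2c.png',cv2.resize(im,None,fx=4,fy=4,interpolation=cv2.INTER_CUBIC))
E
python3 go.py
```

```text
t 3.7 pos [ 0.4243 -0.2224  0.0153] jaw -0.2 tilt 0.27 q6 -0.62 w 0.0048 F [ 0.2 -1.   1.1]
```

View pics/w2.png

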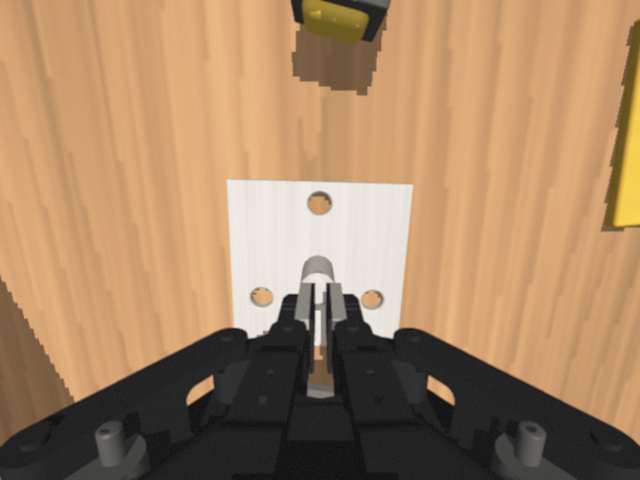

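View pics/s2c.png

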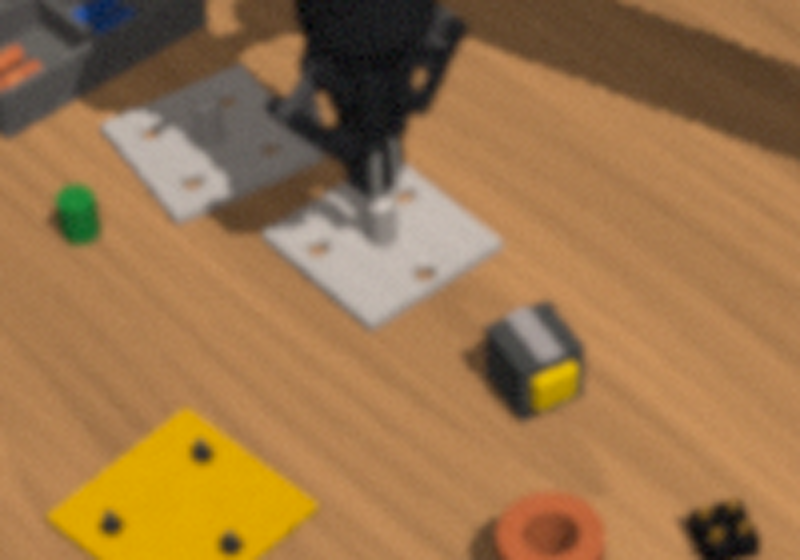

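View pics/t2.png

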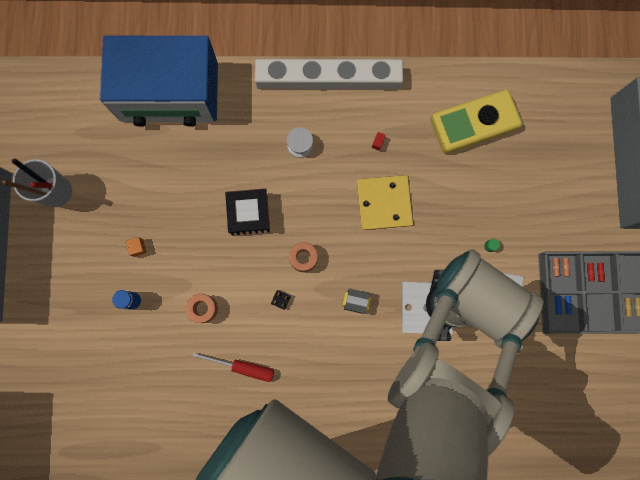

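```bash
python3 - <<'E'
from meas import *
d=snap('wrist'); im=d['color']; hsv=cv2.cvtColor(im,cv2.COLOR_BGR2HSV); H,S,V=[hsv[...,i].astype(int) for i in range(3)]
s=manip.get_state(); print(s['position'],s['qpos'])
print('proj TCP',proj(d,[s['position'],s['position']+np.array([0,0,.019])]))
print('eye',d['eye'])
uv=[(319,262),(319,270),(305,292),(338,292),(305,310),(338,310),(300,240),(280,200)]
print(np.c_[uv,bydepth(d,uv).round(4)])
for u in [(319.5,203),(261.5,297),(371.5,299)]: print(onplane(d,u,.006).round(4))
c=cv2.resize(im[170:400,220:420],None,fx=2.6,fy=2.6,interpolation=cv2.INTER_CUBIC); cv2.imwrite('pics/w2c.png',c)
E
```

```text
[ 0.42434673 -0.22247003  0.0153146 ] [-6.27654458e-01  3.17924081e-01  1.97706459e+00 -9.22670984e-04
  8.41871347e-01 -6.24301216e-01]
proj TCP [[322.4902411  278.85927208]
 [322.87779679 293.02808922]]
eye [ 0.42259671 -0.15339959  0.18882376]
[[ 3.190e+02  2.620e+02  4.224e-01 -2.112e-01  1.960e-02]
 [ 3.190e+02  2.700e+02  4.224e-01 -2.114e-01  3.130e-02]
 [ 3.050e+02  2.920e+02  4.167e-01 -2.103e-01  6.050e-02]
 [ 3.380e+02  2.920e+02  4.303e-01 -2.099e-01  6.150e-02]
 [ 3.050e+02  3.100e+02  4.173e-01 -2.102e-01  7.680e-02]
 [ 3.380e+02  3.100e+02  4.295e-01 -2.110e-01  7.520e-02]
 [ 3.000e+02  2.400e+02  4.118e-01 -2.026e-01  6.300e-03]
 [ 2.800e+02  2.000e+02  4.013e-01 -1.800e-01  6.100e-03]]
[[ 0.4228 -0.1817  0.006 ]]
[[ 0.3883 -0.2375  0.006 ]]
[[ 0.4535 -0.2391  0.006 ]]
```

View pics/w2c.png

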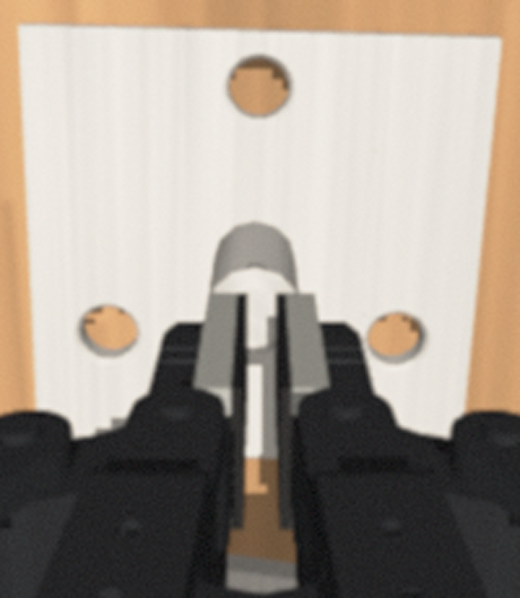

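```bash
python3 - <<'E'
from meas import *
d=snap('scene'); im=d['color']
s=manip.get_state(); p=s['position']
print('proj TCP',proj(d,[p,p+[0,0,.019],p+[0,0,.04],[.4235,-.2198,.006],[.4235,-.2198,.038]]).round(1))
c=cv2.resize(im[125:195,265:335],None,fx=8,fy=8,interpolation=cv2.INTER_CUBIC); cv2.imwrite('pics/s3c.png',c)
for v in range(145,172,3): print(v,[bydepth(d,(u,v))[0].round(3).tolist() for u in (292,295,298)])
E
```

```text
proj TCP [[294.  166. ]
 [293.6 160. ]
 [293.1 153.3]
 [295.2 169.2]
 [294.5 159.3]]
145 [[0.436, -0.209, 0.097], [0.423, -0.216, 0.084], [0.416, -0.214, 0.081]]
148 [[0.437, -0.209, 0.089], [0.421, -0.219, 0.072], [0.419, -0.211, 0.076]]
151 [[0.434, -0.214, 0.074], [0.423, -0.217, 0.066], [0.419, -0.211, 0.066]]
154 [[0.437, -0.211, 0.07], [0.428, -0.211, 0.063], [0.42, -0.21, 0.059]]
157 [[0.435, -0.213, 0.057], [0.428, -0.211, 0.054], [0.39, -0.248, 0.004]]
160 [[0.431, -0.22, 0.041], [0.426, -0.216, 0.04], [0.4, -0.236, 0.009]]
163 [[0.434, -0.217, 0.035], [0.428, -0.214, 0.033], [0.417, -0.216, 0.024]]
166 [[0.431, -0.221, 0.021], [0.427, -0.215, 0.022], [0.418, -0.215, 0.016]]
169 [[0.432, -0.221, 0.012], [0.429, -0.213, 0.016], [0.418, -0.216, 0.005]]
```

View pics/s3c.png

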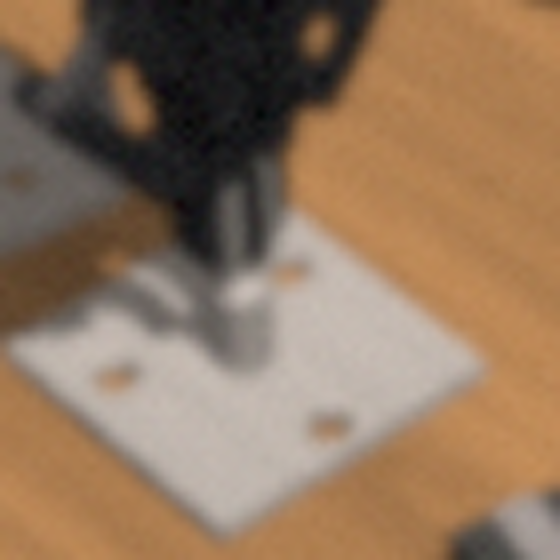

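Both cameras agree: the shut fingertips are at z≈0.05, just above the 38 mm boss, while the state reports the TCP at 0.015. So the real tips are about 35 mm above the reported TCP. I'll open, lower in steps and check each one by camera.

```bash
python3 -m crank '[[0,0,0,0,0,0,4.5],[0,0,0,0,0,0,4.5],[0,0,0,0,0,0,4.5],[0,0,0,0,0,0,4.5],[0,0,0,0,0,0,4.5]]'; python3 -m crank '[[1,0,0,0,0,0,4.5],[2,0,0,0,0,0,4.5],[2,0,0,0,0,0,4.5],[2,0,0,0,0,0,4.5]]'; python3 - <<'E'
from meas import *
d=snap('wrist','w3.png'); 
s=manip.get_state(); p=s['position']; print(p,s['width'],s['contact_force'])
E
```

```text
clock: 4.42
position: [0.4244, -0.2225, 0.0154]
ee_rot: [0.708, -0.0, 0.706, -0.002]
contact_force: [-0.2, 0.5, 0.3]
width: 0.0454
clock: 4.92
position: [0.4244, -0.2225, -0.0049]
ee_rot: [0.708, -0.0, 0.706, -0.002]
contact_force: [-0.1, 0.2, -1.0]
width: 0.0449
[ 0.424557   -0.22262036 -0.00465082] 0.04520294448507193 [ 1.15194319 -0.65994678 -0.06518813]
```

View pics/w3.png

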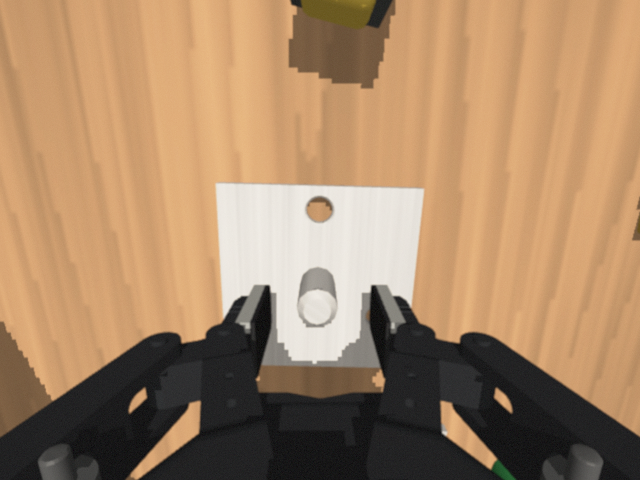

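```bash
python3 - <<'E'
from meas import *
d=snap('wrist')
uv=[(u,v) for u in (256,261,266,375,380) for v in (286,290,296,305,315)]
print(np.c_[uv,bydepth(d,uv).round(4)])
print(d['eye'])
E
```

```text
[[ 2.560e+02  2.860e+02  3.953e-01 -2.106e-01  3.360e-02]
 [ 2.560e+02  2.900e+02  3.961e-01 -2.106e-01  3.800e-02]
 [ 2.560e+02  2.960e+02  3.976e-01 -2.098e-01  4.580e-02]
 [ 2.560e+02  3.050e+02  3.987e-01 -2.105e-01  5.220e-02]
 [ 2.560e+02  3.150e+02  4.002e-01 -2.105e-01  6.030e-02]
 [ 2.610e+02  2.860e+02  3.975e-01 -2.106e-01  3.370e-02]
 [ 2.610e+02  2.900e+02  3.982e-01 -2.108e-01  3.760e-02]
 [ 2.610e+02  2.960e+02  3.992e-01 -2.107e-01  4.380e-02]
 [ 2.610e+02  3.050e+02  4.007e-01 -2.102e-01  5.300e-02]
 [ 2.610e+02  3.150e+02  4.007e-01 -2.139e-01  5.370e-02]
 [ 2.660e+02  2.860e+02  3.997e-01 -2.105e-01  3.390e-02]
 [ 2.660e+02  2.900e+02  4.004e-01 -2.104e-01  3.850e-02]
 [ 2.660e+02  2.960e+02  4.007e-01 -2.119e-01  4.100e-02]
 [ 2.660e+02  3.050e+02  4.008e-01 -2.154e-01  4.240e-02]
 [ 2.660e+02  3.150e+02  4.005e-01 -2.201e-01  4.200e-02]
 [ 3.750e+02  2.860e+02  4.469e-01 -2.105e-01  3.430e-02]
 [ 3.750e+02  2.900e+02  4.461e-01 -2.102e-01  3.920e-02]
 [ 3.750e+02  2.960e+02  4.458e-01 -2.120e-01  4.120e-02]
 [ 3.750e+02  3.050e+02  4.457e-01 -2.155e-01  4.250e-02]
 [ 3.750e+02  3.150e+02  4.457e-01 -2.192e-01  4.410e-02]
 [ 3.800e+02  2.860e+02  4.492e-01 -2.109e-01  3.350e-02]
 [ 3.800e+02  2.900e+02  4.482e-01 -2.104e-01  3.890e-02]
 [ 3.800e+02  2.960e+02  4.472e-01 -2.106e-01  4.440e-02]
 [ 3.800e+02  3.050e+02  4.459e-01 -2.107e-01  5.230e-02]
 [ 3.800e+02  3.150e+02  4.458e-01 -2.142e-01  5.360e-02]]
[ 0.42278778 -0.15353276  0.16886492]
```

```bash
python3 -m crank '[[1,0.15,0,0,0,0,4.5],[1.8,0.15,0,0,0,0,4.5],[1.8,0.15,0,0,0,0,4.5],[1.8,0.15,0,0,0,0,0.5],[1.8,0.15,0,0,0,0,0.5]]' 60; python3 -m crank '[[0,0,0,0,0,0,0.5],[0,0,0,0,0,0,0.5],[0,0,0,0,0,0,0.5]]'; python3 go.py
```

```text
clock: 5.65
position: [0.4246, -0.2212, -0.0223]
ee_rot: [0.708, -0.0, 0.706, -0.002]
contact_force: [0.7, 0.4, 1.3]
width: 0.0162
clock: 6.02
position: [0.4245, -0.2212, -0.0224]
ee_rot: [0.708, -0.0, 0.706, -0.002]
contact_force: [-0.6, 0.5, 4.9]
width: 0.016
t 6.03 pos [ 0.4245 -0.2212 -0.0224] jaw -0.2 tilt 0.3 q6 -0.62 w 0.016 F [-0.6  0.5  4.9]
```

```bash
python3 -m crank '[[-5,0,0,0,0,0,0.5],[-10,0,0,0,0,0,0.5],[-10,0,0,0,0,0,0.5],[-10,0,0,0,0,0,0.5]]'; python3 - <<'E'
from meas import *
d=snap('wrist','w4.png')
E
python3 go.py 0.635 -0.1407 0.08 6.5
```

```text
clock: 6.52
position: [0.4234, -0.2201, 0.0766]
ee_rot: [0.708, 0.0, 0.706, -0.002]
contact_force: [-1.0, 1.0, -2.7]
width: 0.0161
t 6.58 pos [ 0.4229 -0.2198  0.0759] jaw -0.2 tilt 0.1 q6 -0.62 w 0.016 F [-0.3 -0.3 -2.6]
shift cm [-0.4   7.97 21.19] turn [-6.7  0.1  0.1] jaw-> 6.5 dist 0.226
```

View pics/w4.png

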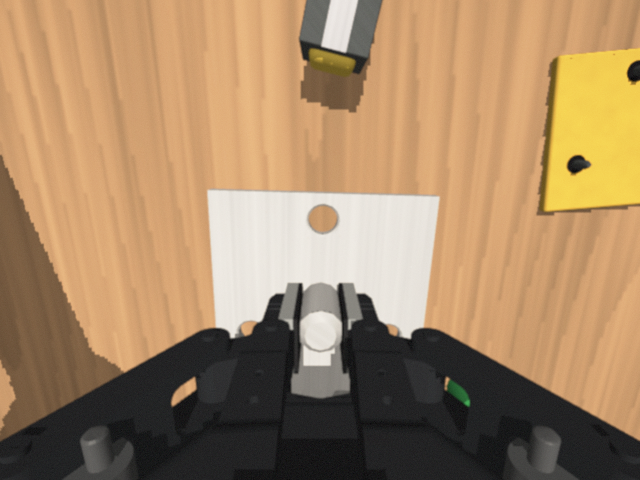

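```bash
python3 -m crank '[[0,8,21.1,-6.7,0,0,0.5],[0,8,21.1,-6.7,0,0,0.5],[0,8,21.1,-6.7,0,0,0.5],[0,8,21.1,-6.7,0,0,0.5],[0,8,21.1,-6.7,0,0,0.5]]'; python3 -m crank '[[2,0,0,0,0,0,0.5],[4,0,0,0,0,0,0.5],[4,0,0,0,0,0,0.5]]'; python3 - <<'E'
from meas import *
d=snap('wrist','w5.png')
E
python3 go.py 0.6353 -0.1409 0.03 6.5
```

```text
clock: 7.2
position: [0.6369, -0.1396, 0.0747]
ee_rot: [0.706, -0.042, 0.706, 0.041]
contact_force: [-0.0, -0.7, -2.7]
width: 0.0162
clock: 7.58
position: [0.6317, -0.141, 0.0345]
ee_rot: [0.704, -0.04, 0.708, 0.04]
contact_force: [-0.1, 0.6, -2.4]
width: 0.0164
t 7.62 pos [ 0.6332 -0.1414  0.036 ] jaw 6.5 tilt 0.13 q6 -0.44 w 0.0159 F [-0.5 -0.1 -1.2]
shift cm [0.6  0.02 0.22] turn [ 0.  -0.1  0.1] jaw-> 6.5 dist 0.006
```

View pics/w5.png

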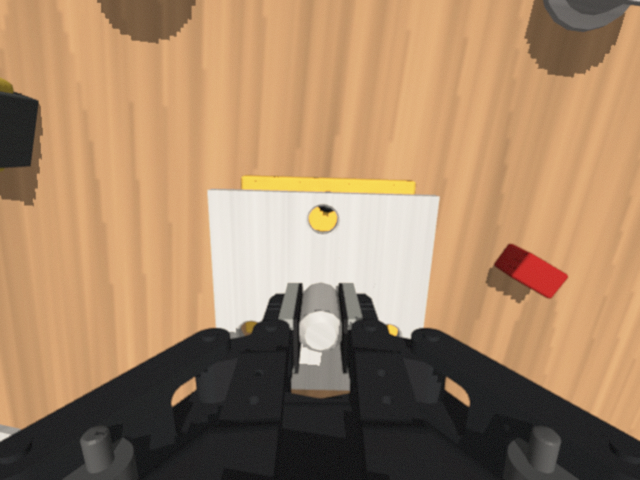

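```bash
cat > al.py <<'E'
from meas import *
d=snap('wrist'); im=d['color']; s=manip.get_state(); hz=s['position'][2]+.0224
hsv=cv2.cvtColor(im,cv2.COLOR_BGR2HSV); H,S,V=[hsv[...,i].astype(int) for i in range(3)]
m=(S<45)&(V>150); n,l,st,c=cv2.connectedComponentsWithStats(m.astype(np.uint8))
f=l==(1+np.argmax(st[1:,4])); fill=f.astype(np.uint8)
cn=max(cv2.findContours(fill,cv2.RETR_EXTERNAL,cv2.CHAIN_APPROX_NONE)[0],key=len)
# hole = non-white blob inside rows above fingers
hm=(~f)&(cv2.drawContours(np.zeros_like(fill),[cn],-1,1,-1)>0); hm[265:]=0
n,l,st,c=cv2.connectedComponentsWithStats(hm.astype(np.uint8)); i=1+np.argmax(st[1:,4])
print('hole px',c[i].round(1),st[i]); hole=onplane(d,c[i],hz+.006)[0]
P=cn.reshape(-1,2); top=P[(P[:,1]<200)&(P[:,0]>225)&(P[:,0]<420)]
W=onplane(d,top,hz+.006); a=cv2.fitLine(W[:,:2].astype(np.float32),cv2.DIST_L2,0,.01,.01).ravel(); fa=np.degrees(np.arctan(a[1]/a[0]))
y=((H>20)&(H<34)&(S>150)&(V>110)); y[200:]=0
Py=np.array([(u,np.where(y[:,u])[0].min()) for u in range(255,405) if y[:,u].any()])
W2=onplane(d,Py,.008); b=cv2.fitLine(W2[:,:2].astype(np.float32),cv2.DIST_L2,0,.01,.01).ravel(); pa=np.degrees(np.arctan(b[1]/b[0]))
print('under z',hz.round(4),'hole',hole.round(4),'flange ang',fa.round(2),'plate ang',pa.round(2),'plate far edge y at',W2.mean(0).round(4))
nrm=np.array([-np.sin(np.radians(fa)),np.cos(np.radians(fa))])
print('flange centre from hole',(hole[:2]-.038*nrm).round(4),'edge',W.mean(0).round(4))
k=cv2.resize(im[170:240,270:380],None,fx=7,fy=7,interpolation=cv2.INTER_CUBIC); cv2.imwrite('pics/al.png',k)
E
python3 al.py
```

```text
hole px [322.5 218.3] [308 205  30  28 654]
under z 0.0596 hole [ 0.6285 -0.1015  0.0656] flange ang 4.94 plate ang 4.9 plate far edge y at [ 0.6314 -0.0879  0.008 ]
flange centre from hole [ 0.6318 -0.1394] edge [ 0.6273 -0.0904  0.0656]
```

View pics/al.png

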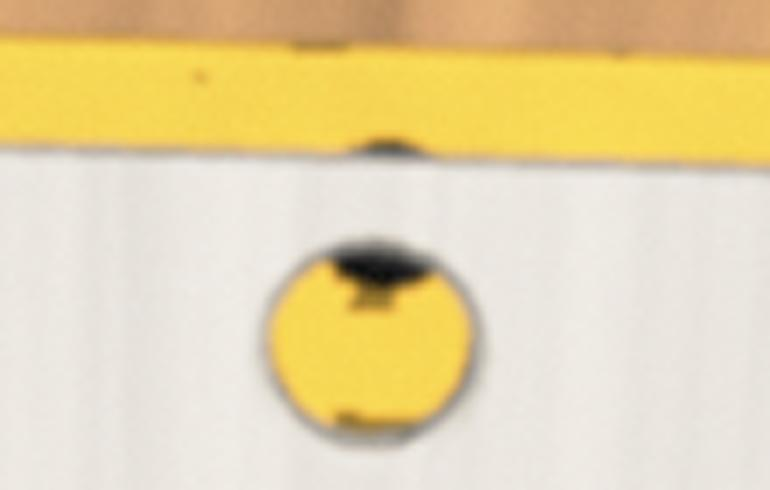

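```bash
python3 -m crank '[[1.5,0,0,0,0,0,0.5],[3.2,0,0,0,0,0,0.5],[3.2,0,0,0,0,0,0.5],[3.2,0,0,0,0,0,0.5]]'; python3 go.py; python3 al.py
```

```text
clock: 8.18
position: [0.6357, -0.1416, 0.0056]
ee_rot: [0.707, -0.042, 0.705, 0.039]
contact_force: [-0.2, -0.3, -2.0]
width: 0.0165
t 8.18 pos [ 0.6357 -0.1416  0.0056] jaw 6.5 tilt 0.27 q6 -0.44 w 0.0165 F [-0.2 -0.3 -2. ]
hole px [322.6 218.4] [308 205  30  28 643]
under z 0.0285 hole [ 0.6309 -0.1019  0.0345] flange ang 4.94 plate ang 4.87 plate far edge y at [ 0.6331 -0.0877  0.008 ]
flange centre from hole [ 0.6342 -0.1397] edge [ 0.6296 -0.0906  0.0345]
```

View pics/al.png

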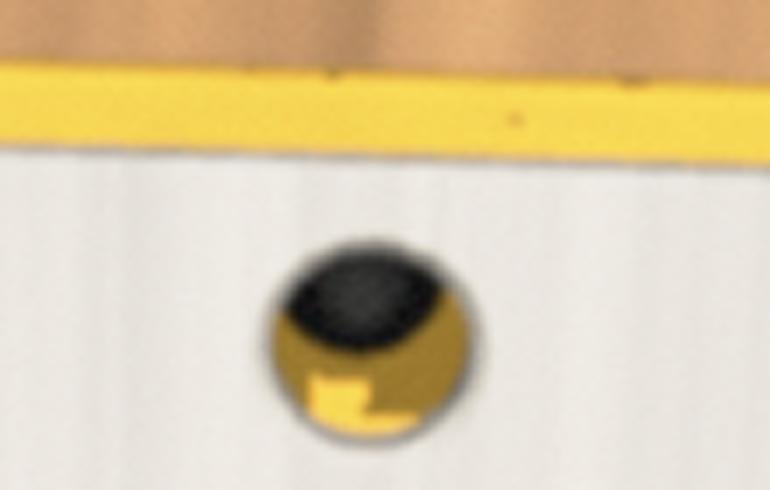

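```bash
python3 - <<'E'
from meas import *
d=snap('wrist')
print(onplane(d,[(270+362/7,170+352/7)],.008),onplane(d,[(270+362/7,170+250/7)],.008),proj(d,[[.6309,-.1022,.02],[.6309,-.1022,.008]]))
E
```

```text
[[ 0.63183886 -0.10836903  0.008     ]] [[ 0.63095266 -0.10077731  0.008     ]] [[321.47021492 212.67671792]
 [321.29307911 208.42346895]]
```

```bash
python3 -m crank '[[0.7,0,0,0,0,0,0.5],[1.4,0,0,0,0,0,0.5],[1.9,0,0,0,0,0,0.5],[1.9,0,0,0,0,0,0.5]]'; python3 go.py; python3 al.py
```

```text
clock: 8.78
position: [0.6354, -0.1415, -0.0137]
ee_rot: [0.707, -0.042, 0.705, 0.039]
contact_force: [-0.9, 0.2, -1.4]
width: 0.0162
t 8.78 pos [ 0.6354 -0.1415 -0.0137] jaw 6.5 tilt 0.24 q6 -0.44 w 0.0162 F [-0.9  0.2 -1.4]
hole px [322.4 218.4] [308 205  29  28 638]
under z 0.0089 hole [ 0.6306 -0.1019  0.0149] flange ang 4.95 plate ang 4.87 plate far edge y at [ 0.6323 -0.0878  0.008 ]
flange centre from hole [ 0.6339 -0.1397] edge [ 0.6294 -0.0906  0.0149]
```

View pics/al.png

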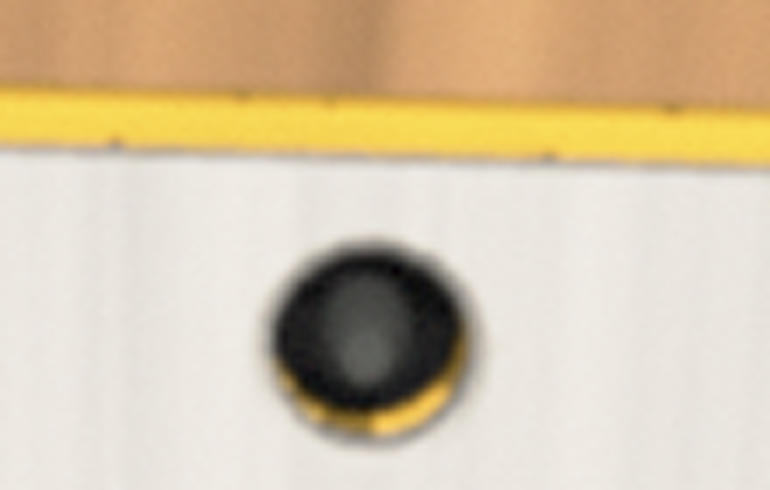

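```bash
python3 -m crank '[[0.1,0,0,0,0,0,0.5],[0.1,0,0,0,0,0,0.5],[0.1,0,0,0,0,0,4.5],[0.1,0,0,0,0,0,4.5],[0.1,0,0,0,0,0,4.5]]'; python3 -m crank '[[0,0,0,0,0,0,4.5],[-5,0,0,0,0,0,4.5],[-11,0,0,0,0,0,8],[-17,0,0,0,0,0,8],[-20,0,0,0,0,0,8]]'; python3 - <<'E'
from meas import *
d=snap('wrist','w6.png')
E
python3 go.py 0.4235 0.2202 0.12 0;  python3 go.py 0.4235 0.2202 0.12 90
```

```text
clock: 9.45
position: [0.6359, -0.1417, -0.0139]
ee_rot: [0.707, -0.042, 0.705, 0.039]
contact_force: [0.5, -0.1, -0.8]
width: 0.0453
clock: 10.07
position: [0.6365, -0.1414, 0.1903]
ee_rot: [0.709, -0.043, 0.703, 0.038]
contact_force: [0.7, -0.0, 0.0]
width: 0.0804
t 10.12 pos [ 0.6381 -0.1419  0.1936] jaw 6.6 tilt 0.94 q6 -0.44 w 0.0801 F [ 2.  -0.6  2.9]
shift cm [  6.78  38.48 -17.28] turn [6.6 0.8 0.5] jaw-> 0.0 dist 0.427
t 10.12 pos [ 0.6381 -0.1419  0.1936] jaw 6.6 tilt 0.94 q6 -0.44 w 0.0801 F [ 2.  -0.6  2.9]
shift cm [  6.78  38.48 -17.28] turn [-83.4   0.3   1. ] jaw-> 90.0 dist 0.427
```

View pics/w6.png

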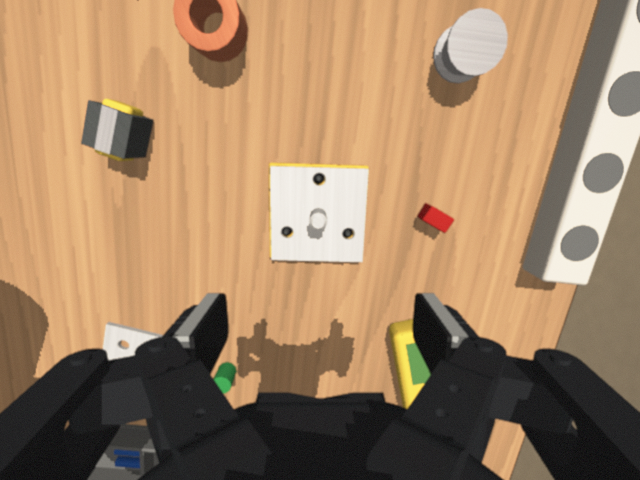

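```bash
python3 -m crank '[[3,38.5,-17.3,1.8,0.8,0.5,8.5],[3,38.5,-17.3,1.8,0.8,0.5,8.5],[3,38.5,-17.3,1.8,0.8,0.5,8.5],[3,38.5,-17.3,1.8,0.8,0.5,8.5],[3,38.5,-17.3,1.8,0.8,0.5,8.5]]'; python3 -m crank '[[0,11,-5,0,0,0,8.5],[0,11,-5,0,0,0,8.5],[0,11,-5,0,0,0,8.5]]'; python3 go.py 0.4243 0.2197 0.05 4.8
```

```text
clock: 10.75
position: [0.4744, 0.1284, 0.1618]
ee_rot: [0.703, -0.027, 0.71, 0.031]
contact_force: [0.7, 1.0, -0.0]
width: 0.0849
clock: 11.12
position: [0.4141, 0.2352, 0.1631]
ee_rot: [0.702, -0.03, 0.711, 0.033]
contact_force: [1.3, -0.9, -0.3]
width: 0.0849
t 11.12 pos [0.4141 0.2352 0.1631] jaw 5.1 tilt 0.76 q6 0.27 w 0.0849 F [ 1.3 -0.9 -0.3]
shift cm [11.29 -1.7   1.01] turn [ 0.3 -0.7 -0.3] jaw-> 4.8 dist 0.115
```

```bash
python3 -m crank '[[0,-1.7,1.0,0.3,-0.7,-0.3,8.5],[3,-1.7,1.0,0.3,-0.7,-0.3,8.5],[6,-1.7,1.0,0.3,-0.7,-0.3,8.5],[6,-1.7,1.0,0.3,-0.7,-0.3,8.5]]'; python3 - <<'E'
from meas import *
d=snap('wrist','w7.png'); im=d['color']; hsv=cv2.cvtColor(im,cv2.COLOR_BGR2HSV); H,S,V=[hsv[...,i].astype(int) for i in range(3)]
cop=(H<14)&(S>130)&(V>100); b,s,c=blob(cop,(320,220)); P=polyworld(d,b,.04); print(s,c,rect(P)); print(proj(d,[[.4243,.2203,.04]]))
E
python3 go.py 0.4243 0.2203 -0.031 4.8
```

```text
clock: 11.62
position: [0.427, 0.2135, 0.1012]
ee_rot: [0.706, -0.027, 0.708, 0.025]
contact_force: [-0.6, 0.5, 0.3]
width: 0.085
[ 279  194   76   81 4161] [316.57966835 234.60730594] (array([422.8, 222.2]), array([58. , 55.5]), 56.7)
[[319.04473004 238.48781984]]
t 11.68 pos [0.4282 0.2143 0.1026] jaw 4.3 tilt 0.1 q6 0.25 w 0.0847 F [ 1.1 -0.  -0.2]
shift cm [13.36  0.65 -0.35] turn [-0.5 -0.   0.1] jaw-> 4.8 dist 0.134
```

View pics/w7.png

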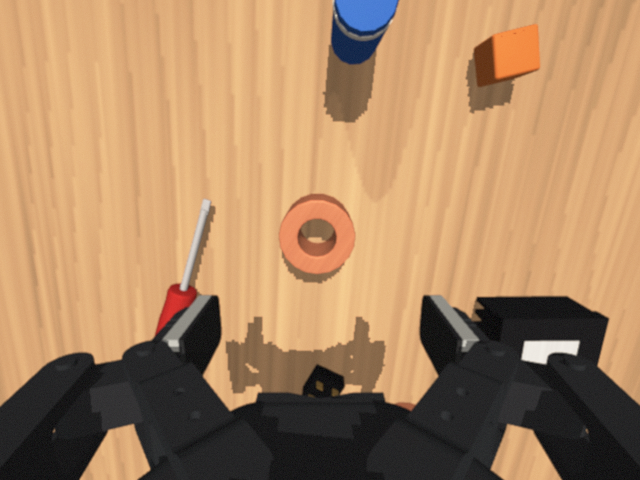

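The wrist view shows the target toroid at (317,235), next to the blue can at (365,15). That is the leftmost ring, and the other one is by the heat sink. I'll descend on it now.

```bash
python3 -m crank '[[3,0.65,-0.4,-0.5,0,0,8.5],[8,0.65,-0.4,-0.5,0,0,8.5],[12,0.65,-0.4,-0.5,0,0,8.5],[13.3,0.65,-0.4,-0.5,0,0,8.5],[13.3,0.65,-0.4,-0.5,0,0,8.5]]' 80; python3 go.py 0.4243 0.2203 -0.031 4.8
```

```text
clock: 12.3
position: [0.4244, 0.2223, -0.0295]
ee_rot: [0.707, -0.03, 0.706, 0.03]
contact_force: [0.2, 0.1, -0.1]
width: 0.085
t 12.3 pos [ 0.4244  0.2223 -0.0295] jaw 4.9 tilt 0.12 q6 0.25 w 0.085 F [ 0.2  0.1 -0.1]
shift cm [ 0.15 -0.2  -0.02] turn [0.1 0.1 0. ] jaw-> 4.8 dist 0.003
```

```bash
python3 -m crank '[[0,-0.1,0,0,0,0,4.5],[0,-0.1,0,0,0,0,4.5],[0,-0.1,0,0,0,0,4.5],[0,-0.1,0,0,0,0,4.5],[0,-0.1,0,0,0,0,4.5]]' 80; python3 -m crank '[[0,0,0,0,0,0,4.5],[-4,0,0,0,0,0,4.5],[-10,0,0,0,0,0,4.5],[-12,0,0,0,0,0,4.5],[-12,0,0,0,0,0,4.5]]';python3 - <<'E'
from meas import *
d=snap('wrist','w8.png')
E
python3 go.py 0.635 -0.1405 0.09 4.8
```

```text
clock: 12.92
position: [0.4245, 0.2219, -0.028]
ee_rot: [0.708, -0.031, 0.705, 0.031]
contact_force: [-0.2, -1.4, 6.8]
width: 0.0537
clock: 13.55
position: [0.4241, 0.2221, 0.092]
ee_rot: [0.708, -0.03, 0.704, 0.031]
contact_force: [-0.0, -0.2, -5.7]
width: 0.0535
t 13.6 pos [0.4227 0.2216 0.0904] jaw 5.0 tilt 0.12 q6 0.25 w 0.0535 F [-0.5  0.4 -4.4]
shift cm [  0.08 -37.9   18.02] turn [0.2 0.1 0. ] jaw-> 4.8 dist 0.42
```

View pics/w8.png

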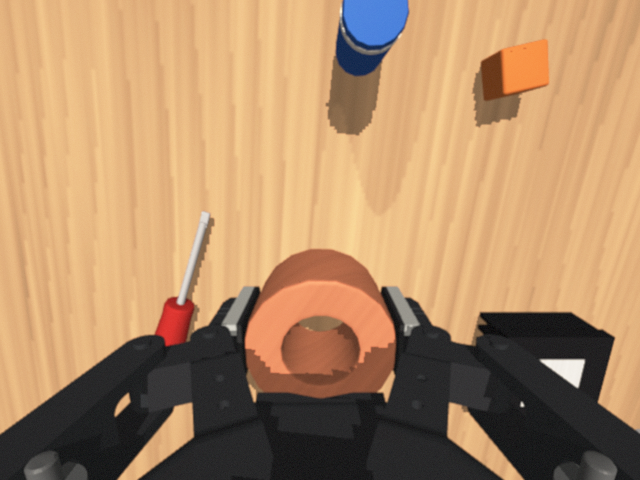

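```bash
python3 -m crank '[[0,-37.9,18.0,0,0,0,4.5],[0,-37.9,18.0,0,0,0,4.5],[0,-37.9,18.0,0,0,0,4.5],[0,-37.9,18.0,0,0,0,4.5],[0,-37.9,18.0,0,0,0,4.5]]'; python3 go.py 0.6355 -0.1410 0.09 4.8
```

```text
clock: 14.22
position: [0.58, -0.0495, 0.0878]
ee_rot: [0.705, -0.03, 0.708, 0.031]
contact_force: [0.6, 0.8, -4.6]
width: 0.0541
t 14.22 pos [ 0.58   -0.0495  0.0878] jaw 4.9 tilt 0.19 q6 -0.29 w 0.0541 F [ 0.6  0.8 -4.6]
shift cm [-0.25 -9.6   4.74] turn [ 0.1 -0.2 -0.1] jaw-> 4.8 dist 0.107
```

```bash
python3 -m crank '[[0,-8.5,4.2,0,0,0,4.5],[0,-8.5,4.2,0,0,0,4.5],[0,-8.5,4.2,0,0,0,4.5],[0,-8.5,4.2,0,0,0,4.5]]'; python3 - <<'E'
from meas import *
d=snap('wrist','w9.png')
E
python3 go.py 0.6355 -0.1410 0.05 4.8
```

```text
clock: 14.72
position: [0.6281, -0.1282, 0.088]
ee_rot: [0.705, -0.03, 0.708, 0.031]
contact_force: [0.4, 0.5, -5.2]
width: 0.0534
t 14.78 pos [ 0.6283 -0.1278  0.0886] jaw 5.0 tilt 0.19 q6 -0.4 w 0.0535 F [ 0.5 -0.1 -5.4]
shift cm [ 3.85 -1.38  0.61] turn [ 0.2 -0.2 -0.1] jaw-> 4.8 dist 0.041
```

View pics/w9.png

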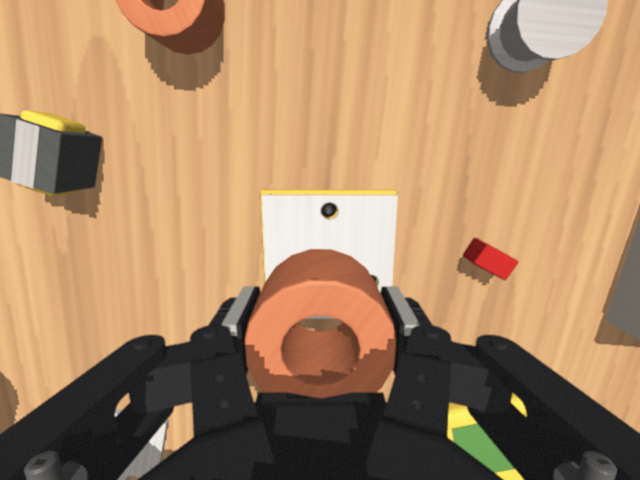

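```bash
cat > tor.py <<'E'
from meas import *
d=snap('wrist'); im=d['color']; s=manip.get_state(); zt=s['position'][2]+.028+.040
hsv=cv2.cvtColor(im,cv2.COLOR_BGR2HSV); H,S,V=[hsv[...,i].astype(int) for i in range(3)]
m=((H<14)&(S>110)&(V>200)).astype(np.uint8); m[:240]=0
n,l,st,c=cv2.connectedComponentsWithStats(m); i=1+np.argmax(st[1:,4]); f=(l==i).astype(np.uint8)
o=im.copy(); o[f>0]=(0,255,0); cv2.imwrite('pics/tor.png',o[220:420,200:440])
cs,h=cv2.findContours(f,cv2.RETR_CCOMP,cv2.CHAIN_APPROX_NONE)
inner=max([cs[k] for k in range(len(cs)) if h[0][k][3]>=0],key=len).reshape(-1,2)
W=onplane(d,inner,zt)[:,:2]*1000; c,r=cv2.minEnclosingCircle(W.astype(np.float32)); 
A=np.c_[W,np.ones(len(W))]; q=np.linalg.lstsq(A,(W**2).sum(1),rcond=None)[0]
print('toroid top z',zt.round(4),'fit centre',(q[:2]/2).round(1),'r',np.sqrt(q[2]+(q[:2]**2).sum()/4).round(1),'TCP',s['position'].round(4))
wm=(S<45)&(V>150); b=blob(wm,(330,230))
E
python3 tor.py; python3 - <<'E'
from meas import *
d=snap('wrist'); 
print('stud',onplane(d,[(328.5,210)],.014).round(4)); print(bydepth(d,[(320,290),(270,340),(320,395),(370,340)]).round(4))
E
```

```text
stud [[ 0.6314 -0.1017  0.014 ]]
[[ 0.6256 -0.1053  0.1568]
 [ 0.6095 -0.126   0.1568]
 [ 0.6292 -0.1468  0.1577]
 [ 0.6448 -0.1223  0.1577]]Traceback (most recent call last):
  File "tor.py", line 8, in <module>
    inner=max([cs[k] for k in range(len(cs)) if h[0][k][3]>=0],key=len).reshape(-1,2)
          ~~~^^^^^^^^^^^^^^^^^^^^^^^^^^^^^^^^^^^^^^^^^^^^^^^^^^^^^^^^^^
ValueError: max() iterable argument is empty
```

View pics/tor.png

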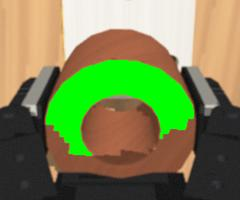

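```bash
cat > tor.py <<'E'
from meas import *
d=snap('wrist'); im=d['color']; s=manip.get_state(); zt=s['position'][2]+.028+.040
hsv=cv2.cvtColor(im,cv2.COLOR_BGR2HSV); H,S,V=[hsv[...,i].astype(int) for i in range(3)]
vv,uu=np.mgrid[0:480,0:640]; uv=np.c_[uu.ravel(),vv.ravel()]
Z=bydepth(d,uv)[:,2].reshape(480,640)
m=((H<16)&(S>90)&(abs(Z-zt)<.004)).astype(np.uint8); m[:240]=0
m=cv2.morphologyEx(m,cv2.MORPH_CLOSE,np.ones((5,5)))
o=im.copy(); o[m>0]=(0,255,0); cv2.imwrite('pics/tor.png',o[220:420,200:440])
n,l,st,c=cv2.connectedComponentsWithStats(m); i=1+np.argmax(st[1:,4]); f=(l==i).astype(np.uint8)
cs,h=cv2.findContours(f,cv2.RETR_CCOMP,cv2.CHAIN_APPROX_NONE)
inner=max([cs[k] for k in range(len(cs)) if h[0][k][3]>=0],key=len).reshape(-1,2)
W=onplane(d,inner,zt)[:,:2]*1000
A=np.c_[W,np.ones(len(W))]; q=np.linalg.lstsq(A,(W**2).sum(1),rcond=None)[0]
print('toroid top z',zt.round(4),'fit centre',(q[:2]/2).round(1),'r',np.sqrt(q[2]+(q[:2]**2).sum()/4).round(1),'TCP',s['position'].round(4))
E
python3 tor.py
```

```text
toroid top z 0.1581 fit centre [ 628. -127.] r 13.2 TCP [ 0.6294 -0.1279  0.0901]
```

View pics/tor.png

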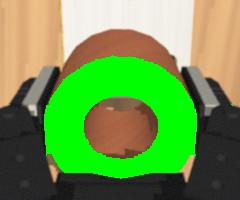

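```bash
python3 -m crank '[[0,-1.3,0.5,0,0,0,4.5],[3,-1.3,0.5,0,0,0,4.5],[6,-1.3,0.5,0,0,0,4.5],[6,-1.3,0.5,0,0,0,4.5]]'; python3 go.py; python3 tor.py; python3 - <<'E'
from meas import *
d=snap('wrist','w10.png')
E
```

```text
clock: 15.42
position: [0.6343, -0.1414, 0.0281]
ee_rot: [0.705, -0.03, 0.708, 0.031]
contact_force: [-0.9, 0.0, -4.6]
width: 0.0533
t 15.43 pos [ 0.6343 -0.1414  0.0281] jaw 5.0 tilt 0.25 q6 -0.41 w 0.0533 F [-0.9  0.  -4.6]
toroid top z 0.0979 fit centre [ 633.4 -140.3] r 13.4 TCP [ 0.636  -0.1419  0.0299]
```

View pics/w10.png

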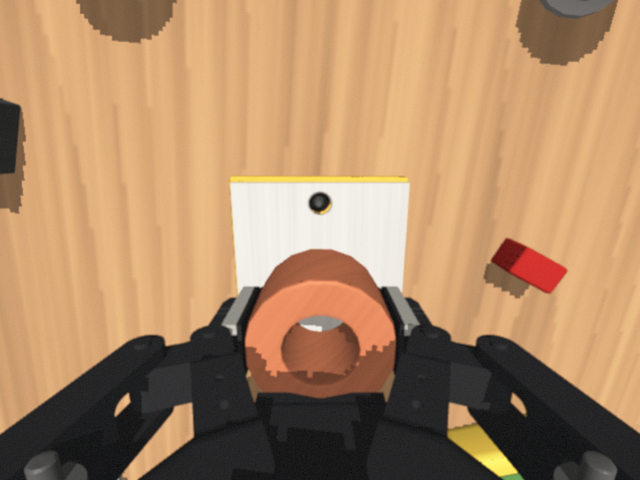

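```bash
cat > st.py <<'E'
from meas import *
d=snap('wrist'); im=d['color']; V=im.max(2)
m=(V<80).astype(np.uint8); m[:185]=0; m[230:]=0; m[:,:270]=0; m[:,370:]=0
ys,xs=np.where(m); print('stud px',xs.mean().round(1),ys.mean().round(1),len(xs)); P=onplane(d,[(xs.mean(),ys.mean())],.014)[0]
print('stud',P.round(4),'centre',(P[:2]-.038*np.array([-.0845,.9964])).round(4))
E
python3 st.py
```

```text
stud px 316.8 200.5 236
stud [ 0.6307 -0.1015  0.014 ] centre [ 0.6339 -0.1394]
```

```bash
python3 -m crank '[[1,0.08,0.05,0,0,0,4.5],[2,0.08,0.05,0,0,0,4.5],[3.2,0.08,0.05,0,0,0,4.5],[3.2,0.08,0.05,0,0,0,4.5]]'; python3 go.py
```

```text
clock: 16.08
position: [0.6354, -0.1403, -0.0032]
ee_rot: [0.706, -0.03, 0.707, 0.031]
contact_force: [-0.9, -0.3, -5.0]
width: 0.0535
t 16.07 pos [ 0.6354 -0.1403 -0.0032] jaw 4.9 tilt 0.12 q6 -0.41 w 0.0535 F [-0.9 -0.3 -5. ]
```

```bash
python3 -m crank '[[0.5,0,0,0,0,0,4.5],[1.0,0,0,0,0,0,4.5],[1.0,0,0,0,0,0,4.5]]'; python3 -m crank '[[0.1,0,0,0,0,0,4.5],[0.1,0,0,0,0,0,4.5]]'; python3 go.py
```

```text
clock: 16.45
position: [0.6365, -0.1407, -0.0119]
ee_rot: [0.707, -0.031, 0.706, 0.03]
contact_force: [-0.6, -0.3, -4.9]
width: 0.0536
clock: 16.7
position: [0.637, -0.1408, -0.0123]
ee_rot: [0.707, -0.031, 0.706, 0.03]
contact_force: [-0.2, -0.8, -4.9]
width: 0.0539
t 16.7 pos [ 0.637  -0.1408 -0.0123] jaw 4.9 tilt 0.1 q6 -0.41 w 0.0539 F [-0.2 -0.8 -4.9]
```

```bash
python3 -m crank '[[0.15,0,0,0,0,0,4.5],[0.2,0,0,0,0,0,4.5],[0.2,0,0,0,0,0,4.5]]'; python3 go.py
```

```text
clock: 17.08
position: [0.6371, -0.1409, -0.0139]
ee_rot: [0.707, -0.031, 0.706, 0.03]
contact_force: [-1.1, 0.4, -0.5]
width: 0.0533
t 17.07 pos [ 0.6371 -0.1409 -0.0139] jaw 4.9 tilt 0.12 q6 -0.41 w 0.0533 F [-1.1  0.4 -0.5]
```

Force went from -4.9 N to -0.5 N, so the toroid is down. Releasing and lifting.

```bash
python3 -m crank '[[0,0,0,0,0,0,8],[0,0,0,0,0,0,8],[0,0,0,0,0,0,8],[0,0,0,0,0,0,8],[0,0,0,0,0,0,8]]'; python3 -m crank '[[-3,0,0,0,0,0,8],[-8,0,0,0,0,0,8],[-14,0,0,0,0,0,8],[-18,0,0,0,0,0,8],[-18,0,0,0,0,0,8]]'; python3 - <<'E'
from meas import *
d=snap('wrist','w11.png')
E
python3 go.py 0.437 -0.0785 0.1 -12
```

```text
clock: 17.7
position: [0.6369, -0.1408, -0.0145]
ee_rot: [0.707, -0.031, 0.706, 0.03]
contact_force: [-1.5, 0.0, 0.9]
width: 0.0801
clock: 18.32
position: [0.6391, -0.1415, 0.1701]
ee_rot: [0.71, -0.032, 0.703, 0.029]
contact_force: [0.0, -0.7, -0.3]
width: 0.0798
t 18.38 pos [ 0.6374 -0.141   0.1673] jaw 4.9 tilt 0.29 q6 -0.41 w 0.0798 F [ 0.2 -0.4  0.8]
shift cm [  6.62   7.97 -19.46] turn [16.9  0.3  0.1] jaw-> -12.0 dist 0.22
```

View pics/w11.png

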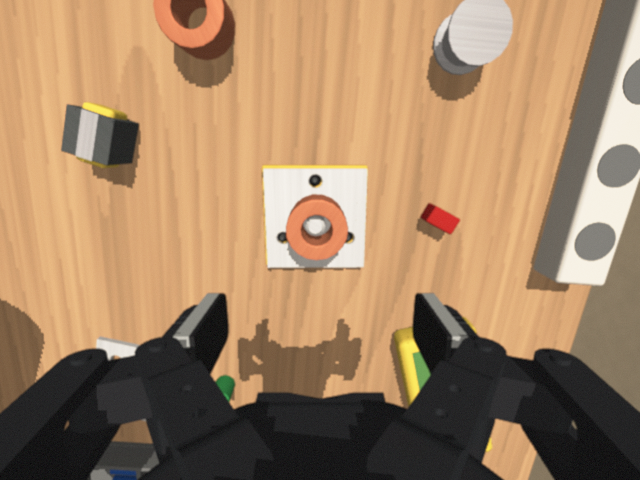

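```bash
python3 -m crank '[[0,8,-19.4,17.5,0.3,0,8.5],[0,8,-19.4,17.5,0.3,0,8.5],[0,8,-19.4,17.5,0.3,0,8.5],[0,8,-19.4,17.5,0.3,0,8.5],[5,8,-19.4,17.5,0.3,0,8.5]]'; python3 - <<'E'
from meas import *
d=snap('wrist','w12.png'); im=d['color']; hsv=cv2.cvtColor(im,cv2.COLOR_BGR2HSV); H,S,V=[hsv[...,i].astype(int) for i in range(3)]
b,s,c=blob((S<45)&(V>130),(320,230)); P=polyworld(d,b,.042); print(s,c,rect(P))
E
python3 go.py 0.437 -0.0785 -0.03 -12.7
```

```text
clock: 19.0
position: [0.4366, -0.0777, 0.1162]
ee_rot: [0.704, 0.077, 0.702, -0.078]
contact_force: [0.9, -1.3, -1.1]
width: 0.0852
[310 218  20  51 982] [319.17209776 242.70570265] (array([434.6, -78. ]), array([39.9, 14.4]), 77.0)
t 19.05 pos [ 0.4307 -0.0758  0.1088] jaw -12.6 tilt 0.82 q6 -0.11 w 0.0851 F [-2.5  0.9 -3.6]
shift cm [13.87 -0.13  0.87] turn [ 0.1 -0.8 -0. ] jaw-> -12.7 dist 0.139
```

View pics/w12.png

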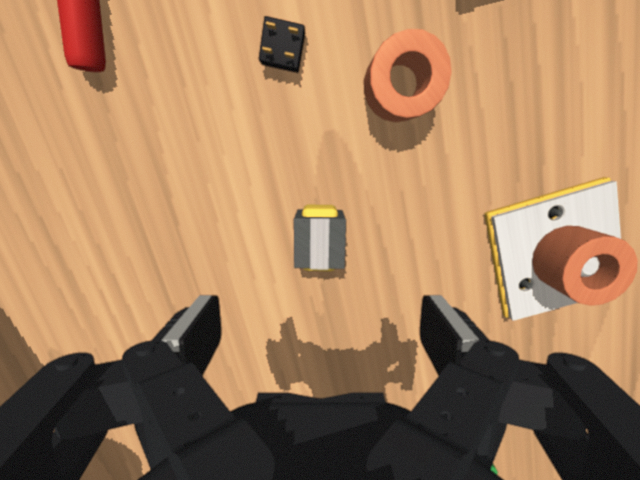

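```bash
python3 -m crank '[[4,-0.15,0.6,0,-0.8,0,8],[9,-0.15,0.6,0,-0.8,0,7],[13,-0.15,0.6,0,-0.8,0,7],[13.6,-0.15,0.6,0,-0.8,0,7],[13.6,-0.15,0.6,0,-0.8,0,7]]'; python3 go.py 0.436 -0.0785 -0.03 -12.7
```

```text
clock: 19.68
position: [0.4415, -0.0805, -0.0208]
ee_rot: [0.706, 0.077, 0.7, -0.078]
contact_force: [-0.3, -0.4, -0.1]
width: 0.0702
t 19.68 pos [ 0.4415 -0.0805 -0.0208] jaw -12.6 tilt 0.52 q6 -0.12 w 0.0702 F [-0.3 -0.4 -0.1]
shift cm [ 0.91  0.08 -0.59] turn [0.1 0.5 0. ] jaw-> -12.7 dist 0.011
```

```bash
python3 -m crank '[[0.9,0.1,-0.5,0,0.5,0,6],[0.9,0.1,-0.5,0,0.5,0,6],[0.9,0.1,-0.5,0,0.5,0,3],[0.9,0.1,-0.5,0,0.5,0,3],[0.9,0.1,-0.5,0,0.5,0,3]]' 70; python3 -m crank '[[0,0,0,0,0,0,3],[0,0,0,0,0,0,3]]'; python3 go.py; python3 -m crank '[[-4,0,0,0,0,0,3],[-10,0,0,0,0,0,3],[-13,0,0,0,0,0,3],[-13,0,0,0,0,0,3]]'; python3 - <<'E'
from meas import *
d=snap('wrist','w13.png')
E
python3 go.py 0.6045 0.2275 0.11 4.8
```

```text
clock: 20.3
position: [0.4371, -0.0786, -0.0291]
ee_rot: [0.704, 0.077, 0.702, -0.078]
contact_force: [-1.2, 0.7, 5.7]
width: 0.0391
clock: 20.55
position: [0.4371, -0.0786, -0.0291]
ee_rot: [0.704, 0.077, 0.702, -0.078]
contact_force: [-1.7, 0.2, 6.1]
width: 0.039
t 20.55 pos [ 0.4371 -0.0786 -0.0291] jaw -12.6 tilt 0.14 q6 -0.11 w 0.039 F [-1.7  0.2  6.1]
clock: 21.05
position: [0.4386, -0.0789, 0.1022]
ee_rot: [0.705, 0.076, 0.7, -0.078]
contact_force: [-0.3, -1.0, -3.9]
width: 0.0394
t 21.1 pos [ 0.4369 -0.0784  0.1004] jaw -12.6 tilt 0.18 q6 -0.11 w 0.0393 F [ 0.4  0.5 -3. ]
shift cm [-0.97 33.5   9.72] turn [-17.4   0.2   0.1] jaw-> 4.8 dist 0.349
```

View pics/w13.png

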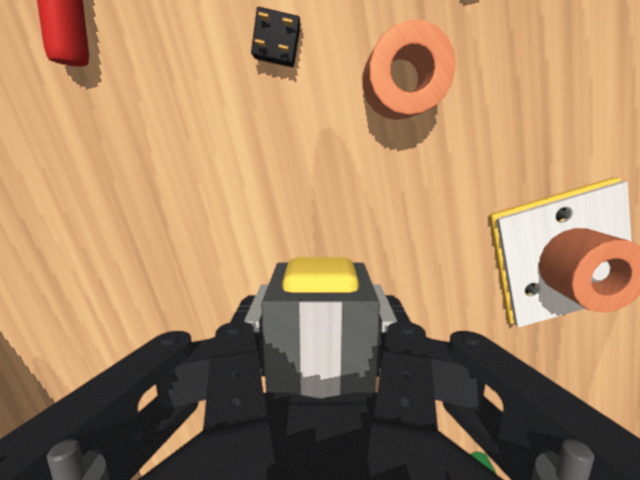

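```bash
python3 -m crank '[[0,33.5,9.7,-17.4,0,0,3],[0,33.5,9.7,-17.4,0,0,3],[0,33.5,9.7,-17.4,0,0,3],[0,33.5,9.7,-17.4,0,0,3],[0,33.5,9.7,-17.4,0,0,3]]'; python3 go.py 0.6045 0.2275 0.04 4.8
```

```text
clock: 21.72
position: [0.5859, 0.1972, 0.0967]
ee_rot: [0.705, -0.031, 0.708, 0.029]
contact_force: [1.1, -1.4, -3.7]
width: 0.0396
t 21.73 pos [0.5859 0.1972 0.0967] jaw 4.9 tilt 0.26 q6 0.13 w 0.0396 F [ 1.1 -1.4 -3.7]
shift cm [5.65 2.87 2.14] turn [ 0.1 -0.2  0.1] jaw-> 4.8 dist 0.067
```

```bash
python3 -m crank '[[0,2.0,1.5,0,0,0,3],[0,2.0,1.5,0,0,0,3],[2.5,2.0,1.5,0,0,0,3],[5,2.0,1.5,0,0,0,3],[5,2.0,1.5,0,0,0,3]]'; python3 -m crank '[[0,0,0,0,0,0,3]]'; python3 go.py 0.6045 0.2275 -0.028 4.8;python3 - <<'E'
from meas import *
d=snap('top','t14.png')
k=cv2.resize(d['color'][160:330,100:300],None,fx=3.5,fy=3.5); cv2.imwrite('pics/t14c.png',k)
E
```

```text
clock: 22.35
position: [0.5963, 0.2148, 0.0462]
ee_rot: [0.704, -0.031, 0.709, 0.028]
contact_force: [-0.8, -1.0, -2.7]
width: 0.0391
clock: 22.48
position: [0.5999, 0.2161, 0.0499]
ee_rot: [0.707, -0.03, 0.706, 0.029]
contact_force: [-0.5, -0.3, -1.7]
width: 0.0392
t 22.48 pos [0.5999 0.2161 0.0499] jaw 4.8 tilt 0.09 q6 0.15 w 0.0392 F [-0.5 -0.3 -1.7]
shift cm [7.79 1.11 0.55] turn [-0.   0.   0.1] jaw-> 4.8 dist 0.079
```

View pics/t14c.png

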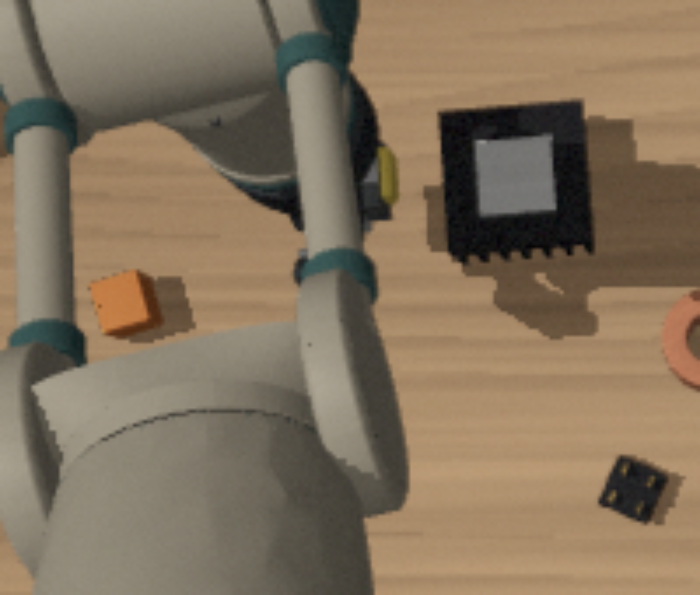

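```bash
python3 -m crank '[[0,1.1,0.5,0,0,0,3],[2,1.1,0.5,0,0,0,3],[5,1.1,0.5,0,0,0,3],[7.3,1.1,0.5,0,0,0,3],[7.3,1.1,0.5,0,0,0,3]]'; python3 -m crank '[[0,0,0,0,0,0,3]]'; python3 go.py 0.6045 0.2275 -0.029 4.8
```

```text
clock: 23.15
position: [0.6033, 0.2285, -0.0242]
ee_rot: [0.706, -0.031, 0.707, 0.029]
contact_force: [-0.5, 0.7, -3.3]
width: 0.0393
clock: 23.28
position: [0.6057, 0.2289, -0.0217]
ee_rot: [0.708, -0.03, 0.705, 0.03]
contact_force: [-0.5, 0.0, -2.3]
width: 0.0387
t 23.27 pos [ 0.6057  0.2289 -0.0217] jaw 4.9 tilt 0.22 q6 0.17 w 0.0387 F [-0.5  0.  -2.3]
shift cm [ 0.73 -0.13 -0.13] turn [0.1 0.2 0. ] jaw-> 4.8 dist 0.008
```

```bash
python3 -m crank '[[0.4,-0.1,-0.1,0,0.2,0,3],[0.7,-0.1,-0.1,0,0.2,0,3],[0.7,-0.1,-0.1,0,0.2,0,3],[0.75,-0.1,-0.1,0,0.2,0,3]]'; python3 go.py
```

```text
clock: 23.78
position: [0.6041, 0.2272, -0.029]
ee_rot: [0.706, -0.03, 0.707, 0.03]
contact_force: [-3.2, -0.6, 8.8]
width: 0.0388
t 23.77 pos [ 0.6041  0.2272 -0.029 ] jaw 4.8 tilt 0.07 q6 0.17 w 0.0388 F [-3.2 -0.6  8.8]
```

```bash
python3 -m crank '[[0,0,0,0,0,0,7],[0,0,0,0,0,0,7],[0,0,0,0,0,0,7],[0,0,0,0,0,0,7]]'; python3 -m crank '[[-3,0,0,0,0,0,7],[-8,0,0,0,0,0,7],[-14,0,0,0,0,0,7],[-18,0,0,0,0,0,7],[-18,0,0,0,0,0,7]]'; python3 - <<'E'
from meas import *
d=snap('wrist','w15.png')
E
python3 go.py 0.4407 0.0684 0.1 66.7
```

```text
clock: 24.28
position: [0.6034, 0.2271, -0.0307]
ee_rot: [0.706, -0.03, 0.707, 0.029]
contact_force: [0.2, -0.4, 0.0]
width: 0.0698
clock: 24.9
position: [0.6064, 0.2281, 0.1539]
ee_rot: [0.709, -0.03, 0.704, 0.03]
contact_force: [-0.8, 0.2, -0.3]
width: 0.07
t 24.95 pos [0.6047 0.2276 0.1512] jaw 4.8 tilt 0.08 q6 0.17 w 0.0697 F [-0.4  0.3  0.1]
shift cm [  5.11 -14.47 -17.69] turn [-61.9   0.    0.1] jaw-> 66.7 dist 0.234
```

View pics/w15.png

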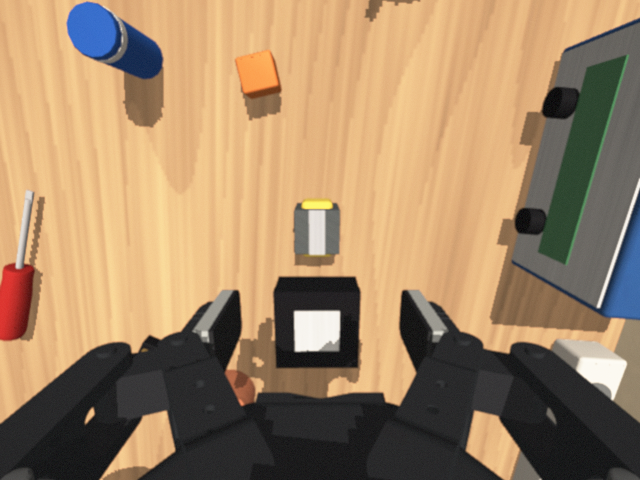

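Choke is upright beyond the heat sink. Next is the rectifier.

```bash
python3 -m crank '[[0,-14.5,-17.7,-61.9,0,0,5],[0,-14.5,-17.7,-61.9,0,0,5],[0,-14.5,-17.7,-61.9,0,0,5],[0,-14.5,-17.7,-61.9,0,0,5],[0,-14.5,-17.7,-61.9,0,0,5]]'; python3 go.py 0.4407 0.0684 0.09 66.7
```

```text
clock: 25.58
position: [0.4352, 0.0663, 0.1482]
ee_rot: [0.613, -0.346, 0.619, 0.348]
contact_force: [1.2, -0.2, 0.4]
width: 0.0501
t 25.57 pos [0.4352 0.0663 0.1482] jaw 58.8 tilt 0.47 q6 -1.03 w 0.0501 F [ 1.2 -0.2  0.4]
shift cm [ 5.82 -0.39  0.5 ] turn [-7.9 -0.3 -0.4] jaw-> 66.7 dist 0.059
```

```bash
python3 -m crank '[[0,-0.3,0.4,-7.9,-0.3,-0.4,5],[2,-0.3,0.4,-7.9,-0.3,-0.4,5],[5,-0.3,0.4,-7.9,-0.3,-0.4,5],[5,-0.3,0.4,-7.9,-0.3,-0.4,5]]'; python3 - <<'E'
from meas import *
d=snap('wrist','w16.png'); im=d['color']; V=im.max(2)
print(proj(d,[[.4407,.0684,.016]]))
b,s,c=blob((V<75),(320,245)); P=polyworld(d,b,.016); print(s,c,rect(P))
E
python3 go.py 0.4407 0.0684 -0.034 66.7
```

```text
clock: 26.08
position: [0.4406, 0.0696, 0.097]
ee_rot: [0.591, -0.387, 0.592, 0.388]
contact_force: [-0.4, 0.6, 0.6]
width: 0.0502
[[318.04973076 242.35886809]]
[ 300  219   37   38 1205] [317.69875519 236.82904564] (array([437.2,  69.8]), array([28.1, 30.2]), 65.6)
t 26.12 pos [0.4424 0.0697 0.0984] jaw 66.5 tilt 0.08 q6 -1.16 w 0.0499 F [0.6 1.6 0.6]
shift cm [13.24  0.12 -0.19] turn [-0.2  0.   0.1] jaw-> 66.7 dist 0.132
```

View pics/w16.png

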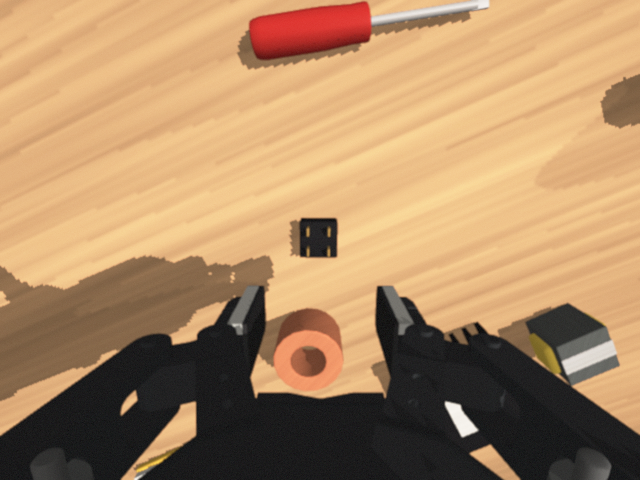

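```bash
python3 go.py 0.4388 0.0690 -0.034 66.7; python3 -m crank '[[4,0.3,-0.2,0,0,0,5],[9,0.3,-0.2,0,0,0,5],[12.5,0.3,-0.2,0,0,0,5],[12.5,0.3,-0.2,0,0,0,5],[12.5,0.3,-0.2,0,0,0,5]]'; python3 go.py 0.4388 0.0690 -0.034 66.7
```

```text
t 26.12 pos [0.4424 0.0697 0.0984] jaw 66.5 tilt 0.08 q6 -1.16 w 0.0499 F [0.6 1.6 0.6]
shift cm [13.24  0.32 -0.21] turn [-0.2  0.   0.1] jaw-> 66.7 dist 0.132
clock: 26.75
position: [0.443, 0.0691, -0.0237]
ee_rot: [0.594, -0.389, 0.589, 0.386]
contact_force: [1.2, 0.2, 0.8]
width: 0.0501
t 26.75 pos [ 0.443   0.0691 -0.0237] jaw 66.5 tilt 0.51 q6 -1.16 w 0.0501 F [1.2 0.2 0.8]
shift cm [ 1.03  0.39 -0.18] turn [-0.2  0.2  0.5] jaw-> 66.7 dist 0.011
```

```bash
python3 -m crank '[[1.0,0.3,-0.1,0,0.2,0.5,5],[1.0,0.3,-0.1,0,0.2,0.5,5],[1.0,0.3,-0.1,0,0.2,0.5,2],[1.0,0.3,-0.1,0,0.2,0.5,2],[1.0,0.3,-0.1,0,0.2,0.5,2]]' 40; python3 -m crank '[[0,0,0,0,0,0,2],[0,0,0,0,0,0,2]]'; python3 go.py; python3 -m crank '[[-4,0,0,0,0,0,2],[-10,0,0,0,0,0,2],[-16,0,0,0,0,0,2],[-16,0,0,0,0,0,2]]'; python3 - <<'E'
from meas import *
d=snap('wrist','w17.png')
E
python3 go.py 0.6125 0.1330 0.12 94.8
```

```text
clock: 27.38
position: [0.4424, 0.0692, -0.0313]
ee_rot: [0.593, -0.389, 0.59, 0.386]
contact_force: [-3.3, -0.9, 28.3]
width: 0.0286
clock: 27.62
position: [0.4424, 0.0692, -0.0313]
ee_rot: [0.593, -0.389, 0.59, 0.386]
contact_force: [-2.1, -1.2, 28.2]
width: 0.0291
t 27.62 pos [ 0.4424  0.0692 -0.0313] jaw 66.5 tilt 0.32 q6 -1.16 w 0.0291 F [-2.1 -1.2 28.2]
clock: 28.12
position: [0.4428, 0.0694, 0.1301]
ee_rot: [0.594, -0.389, 0.589, 0.386]
contact_force: [0.0, 0.4, -1.0]
width: 0.029
t 28.18 pos [0.4405 0.0693 0.1275] jaw 66.5 tilt 0.18 q6 -1.16 w 0.029 F [-0.8 -0.3 -0.1]
shift cm [  0.8  -13.23  12.71] turn [-28.3   0.    0.2] jaw-> 94.8 dist 0.184
```

View pics/w17.png

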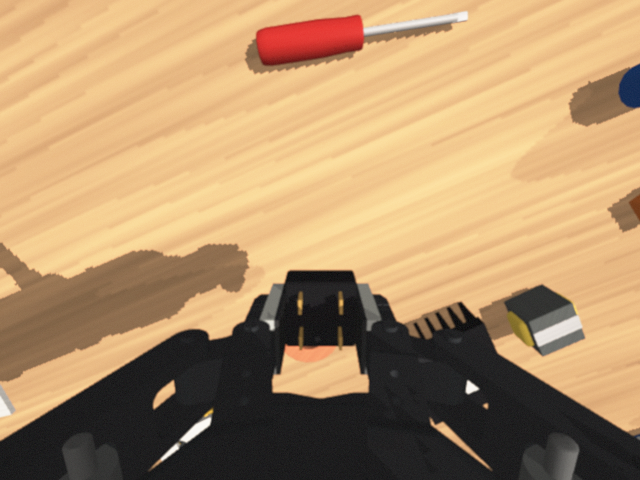

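```bash
python3 -m crank '[[0,-13.2,12.7,-28.3,0,0,2],[0,-13.2,12.7,-28.3,0,0,2],[0,-13.2,12.7,-28.3,0,0,2],[0,-13.2,12.7,-28.3,0,0,2],[0,-13.2,12.7,-28.3,0,0,2]]'; python3 -m crank '[[0,0,0,0,0,0,2]]'; python3 go.py 0.6125 0.1330 0.07 94.8; python3 - <<'E'
from meas import *
d=snap('wrist','w18.png')
vv,uu=np.mgrid[240:400,280:361]; uv=np.c_[uu.ravel(),vv.ravel()]; P=bydepth(d,uv); s=manip.get_state(); p=s['position']; zt=p[2]+.0475
k=abs(P[:,2]-zt)<.003; print(zt,k.sum(),P[k].mean(0),P[k].min(0),P[k].max(0)); q=uv[k]; print(q.min(0),q.max(0)); M=rot(s['ee_rot']); L=(P[k]-p)@M; print(np.percentile(L,[1,99],axis=0).round(4))
E
```

```text
clock: 28.8
position: [0.6085, 0.1328, 0.1222]
ee_rot: [0.477, -0.518, 0.481, 0.522]
contact_force: [0.0, -0.5, -0.3]
width: 0.029
clock: 28.92
position: [0.6087, 0.1326, 0.1239]
ee_rot: [0.478, -0.519, 0.48, 0.522]
contact_force: [0.4, 0.2, -0.4]
width: 0.0291
t 28.93 pos [0.6087 0.1326 0.1239] jaw 94.7 tilt 0.32 q6 -1.55 w 0.0291 F [ 0.4  0.2 -0.4]
shift cm [ 5.38 -0.42  0.01] turn [-0.1  0.  -0.3] jaw-> 94.8 dist 0.054
0.171836298045005 4569 [0.60497198 0.13357678 0.17133574] [0.58993178 0.11626804 0.16886826] [0.62275128 0.14935382 0.1748337 ]
[280 279] [360 346]
[[-0.0498 -0.0116 -0.0132]
 [-0.045   0.0178  0.016 ]]
```

View pics/w18.png

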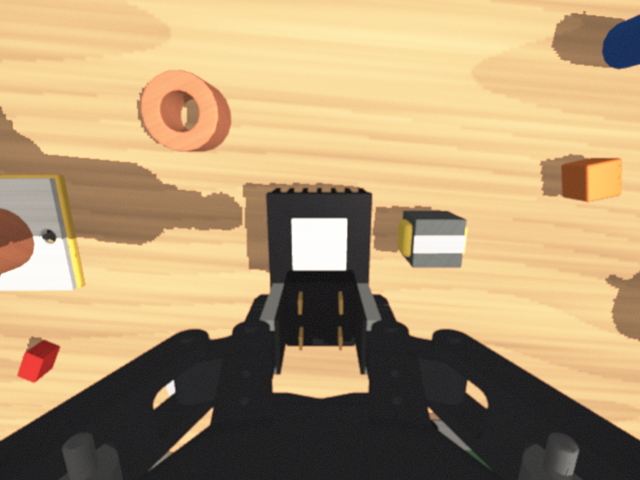

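```bash
cat > pad.py <<'E'
from meas import *
d=snap('wrist'); im=d['color']; hsv=cv2.cvtColor(im,cv2.COLOR_BGR2HSV); H,S,V=[hsv[...,i].astype(int) for i in range(3)]
b,s,c=blob((S<60)&(V>150),(320,245)); cn=polyworld(d,b,.045); print(s,c,rect(cn))
E
python3 pad.py
```

```text
[ 291  217   57   54 2935] [318.96081772 243.6770017 ] (array([610.7, 133.1]), array([43. , 43.2]), 4.7)
```

```bash
python3 -m crank '[[0,-0.55,-0.05,0,0,0,2],[4,-0.55,-0.05,0,0,0,2],[9,-0.55,-0.05,0,0,0,2],[9.5,-0.55,-0.05,0,0,0,2],[9.5,-0.55,-0.05,0,0,0,2]]'; python3 -m crank '[[0,0,0,0,0,0,2]]'; python3 go.py; python3 - <<'E'
from meas import *
d=snap('wrist','w19.png')
E
```

```text
clock: 29.65
position: [0.6168, 0.133, 0.0305]
ee_rot: [0.479, -0.52, 0.479, 0.521]
contact_force: [-0.5, -0.5, 0.9]
width: 0.0293
clock: 29.78
position: [0.6179, 0.1332, 0.0319]
ee_rot: [-0.479, 0.521, -0.478, -0.52]
contact_force: [0.8, 0.1, -0.3]
width: 0.0295
t 29.77 pos [0.6179 0.1332 0.0319] jaw 94.8 tilt 0.1 q6 -1.55 w 0.0295 F [ 0.8  0.1 -0.3]
```

View pics/w19.png

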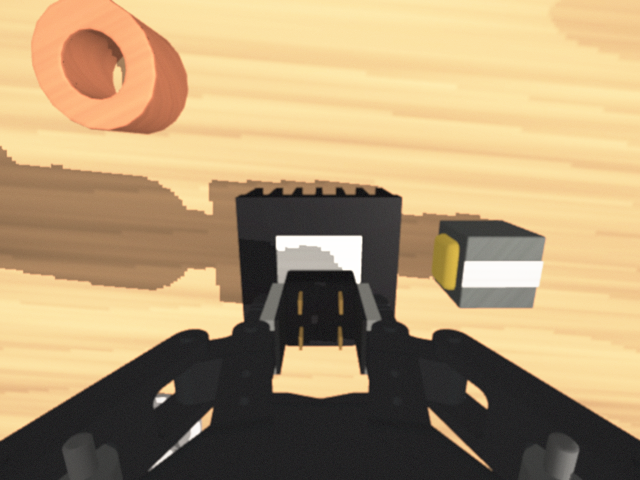

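```bash
python3 - <<'E'
from meas import *
d=snap('wrist'); s=manip.get_state(); p=s['position']; M=rot(s['ee_rot'])
e=onplane(d,[(278,236),(361,236)],.045); y=M[:,1]; print('edge',e.round(4),'pad centre',(e.mean(0)-.021*y).round(4))
vv,uu=np.mgrid[240:400,290:351]; uv=np.c_[uu.ravel(),vv.ravel()]; P=bydepth(d,uv); zt=p[2]+.0475
k=abs(P[:,2]-zt)<.003; L=P[k]; print(p, 'rect',L.mean(0).round(4)); print(np.percentile((L-p)@M,[1,99],axis=0).round(4))
E
```

```text
edge [[0.5915 0.1114 0.045 ]
 [0.5881 0.1522 0.045 ]] pad centre [0.6107 0.1335 0.045 ]
[0.61736226 0.13315549 0.03158294] rect [0.6138 0.134  0.0792]
[[-0.0494 -0.0122 -0.0112]
 [-0.0452  0.0172  0.0136]]
```

```bash
python3 -m crank '[[0.5,0.3,-0.05,0,0,0,2],[1.2,0.3,-0.05,0,0,0,2],[1.5,0.3,-0.05,0,0,0,2],[1.5,0.3,-0.05,0,0,0,2]]'; python3 go.py
```

```text
clock: 30.38
position: [0.6127, 0.1322, 0.0142]
ee_rot: [0.478, -0.519, 0.48, 0.521]
contact_force: [0.1, 0.0, -0.6]
width: 0.0292
t 30.38 pos [0.6127 0.1322 0.0142] jaw 94.8 tilt 0.2 q6 -1.55 w 0.0292 F [ 0.1  0.  -0.6]
```

```bash
python3 -m crank '[[0.15,0,0,0,0,0,2],[0.15,0,0,0,0,0,2]]'; python3 go.py;  python3 - <<'E'
from meas import *
d=snap('wrist'); s=manip.get_state(); p=s['position']; M=rot(s['ee_rot'])
vv,uu=np.mgrid[240:400,290:351]; uv=np.c_[uu.ravel(),vv.ravel()]; P=bydepth(d,uv); zt=p[2]+.0475
k=abs(P[:,2]-zt)<.003; L=P[k]; print(p, 'rect',L.mean(0).round(4))
E
```

```text
clock: 30.62
position: [0.613, 0.1323, 0.0139]
ee_rot: [0.478, -0.52, 0.479, 0.521]
contact_force: [-2.0, -0.1, 5.3]
width: 0.0288
t 30.62 pos [0.613  0.1323 0.0139] jaw 94.8 tilt 0.14 q6 -1.55 w 0.0288 F [-2.  -0.1  5.3]
[0.61299887 0.13225205 0.01388931] rect [0.6092 0.1331 0.0613]
```

```bash
python3 -m crank '[[0,0,0,0,0,0,5],[0,0,0,0,0,0,5],[0,0,0,0,0,0,5]]'; python3 -m crank '[[-3,0,0,0,0,0,5],[-8,0,0,0,0,0,5],[-13,0,0,0,0,0,5],[-16,0,0,0,0,0,5],[-16,0,0,0,0,0,5]]'; python3 - <<'E'
from meas import *
d=snap('wrist','w20.png')
E
python3 go.py 0.4405 0.3615 0.13 94.8
```

```text
clock: 31.05
position: [0.6128, 0.1322, 0.0128]
ee_rot: [0.478, -0.519, 0.48, 0.521]
contact_force: [0.9, 0.4, -0.1]
width: 0.0499
clock: 31.68
position: [0.6152, 0.1324, 0.176]
ee_rot: [-0.48, 0.521, -0.478, -0.52]
contact_force: [0.7, -0.2, -0.2]
width: 0.0498
t 31.73 pos [0.6138 0.1322 0.1738] jaw 94.8 tilt 0.06 q6 -1.55 w 0.05 F [0.  0.8 0.5]
shift cm [ 4.41 15.36 24.28] turn [-0.   0.  -0.1] jaw-> 94.8 dist 0.291
```

View pics/w20.png

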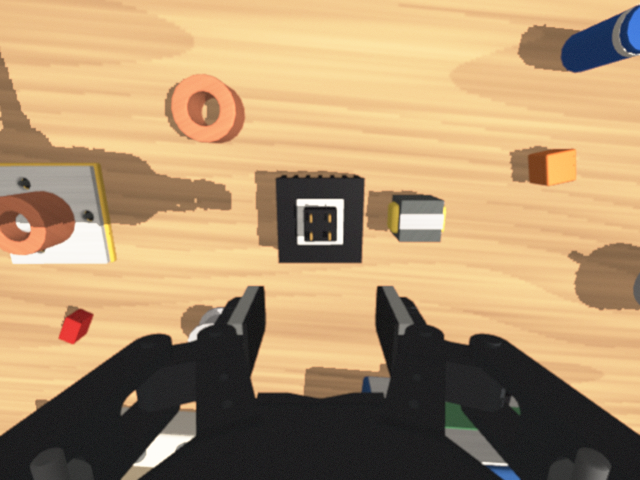

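Rectifier is centred on the pad at (320,222), terminals up. Next is the can.

```bash
python3 -m crank '[[0,15.4,24.3,0,0,0,7],[0,15.4,24.3,0,0,0,7],[0,15.4,24.3,0,0,0,7],[0,15.4,24.3,0,0,0,7],[0,15.4,24.3,0,0,0,7]]'; python3 -m crank '[[0,0,0,0,0,0,7]]'; python3 go.py 0.4405 0.3615 0.1 94.8; python3 - <<'E'
from meas import *
d=snap('wrist','w21.png'); print(proj(d,[[.4405,.3615,.07]]))
E
```

```text
clock: 32.35
position: [0.4364, 0.3629, 0.1714]
ee_rot: [0.476, -0.519, 0.48, 0.522]
contact_force: [0.5, 0.3, -0.4]
width: 0.0698
clock: 32.48
position: [0.4367, 0.3629, 0.1715]
ee_rot: [0.476, -0.52, 0.48, 0.523]
contact_force: [1.0, -0.1, -0.8]
width: 0.0702
t 32.48 pos [0.4367 0.3629 0.1715] jaw 95.0 tilt 0.4 q6 -1.09 w 0.0702 F [ 1.  -0.1 -0.8]
shift cm [ 7.15 -0.41 -0.16] turn [ 0.2 -0.  -0.4] jaw-> 94.8 dist 0.072
[[316.64718196 239.57591605]]
```

View pics/w21.png

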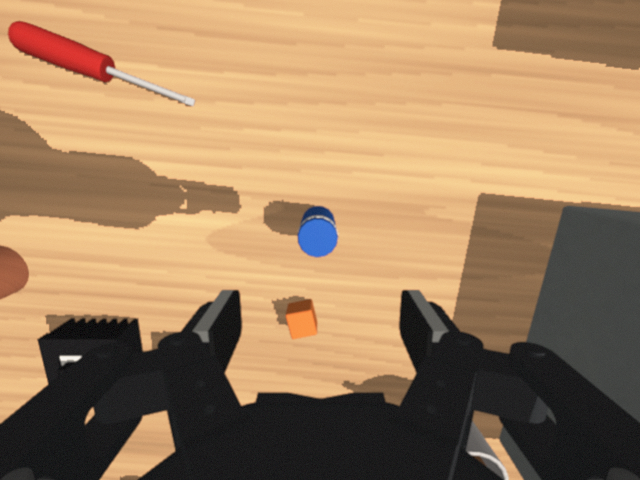

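```bash
python3 -m crank '[[0,-0.35,-0.15,0,0,-0.4,7],[5,-0.35,-0.15,0,0,-0.4,7],[10,-0.35,-0.15,0,0,-0.4,7],[15,-0.35,-0.15,0,0,-0.4,7],[15,-0.35,-0.15,0,0,-0.4,7]]'; python3 go.py 0.4405 0.3615 -0.015 94.8
```

```text
clock: 33.15
position: [0.4406, 0.357, 0.0199]
ee_rot: [-0.477, 0.52, -0.482, -0.52]
contact_force: [0.8, -0.3, 0.7]
width: 0.0697
t 33.15 pos [0.4406 0.357  0.0199] jaw 94.6 tilt 0.35 q6 -1.09 w 0.0697 F [ 0.8 -0.3  0.7]
shift cm [ 3.48 -0.04  0.46] turn [-0.2 -0.2 -0.3] jaw-> 94.8 dist 0.035
```

```bash
python3 -m crank '[[2,0,0.3,0,0,0,7],[3.5,0,0.3,0,0,0,7],[3.5,0,0.3,0,0,0,7],[3.5,0,0.3,0,0,0,2.5],[3.5,0,0.3,0,0,0,2.5]]' 40; python3 -m crank '[[0,0,0,0,0,0,2.5],[0,0,0,0,0,0,2.5],[0,0,0,0,0,0,2.5]]'; python3 go.py; python3 -m crank '[[-4,0,0,0,0,0,2.5],[-10,0,0,0,0,0,2.5],[-14,0,0,0,0,0,2.5],[-14,0,0,0,0,0,2.5]]'; python3 - <<'E'
from meas import *
d=snap('wrist','w22.png')
E
python3 go.py 0.624 -0.003 0.12 94.8
```

```text
clock: 33.78
position: [0.4434, 0.3636, -0.0104]
ee_rot: [-0.48, 0.521, -0.477, -0.519]
contact_force: [0.0, -1.1, 1.0]
width: 0.0341
clock: 34.15
position: [0.4435, 0.3637, -0.0103]
ee_rot: [-0.481, 0.522, -0.477, -0.519]
contact_force: [0.2, -1.4, 6.4]
width: 0.0335
t 34.15 pos [ 0.4435  0.3637 -0.0103] jaw 94.8 tilt 0.34 q6 -1.09 w 0.0335 F [ 0.2 -1.4  6.4]
clock: 34.65
position: [0.4443, 0.3649, 0.1323]
ee_rot: [-0.483, 0.522, -0.475, -0.519]
contact_force: [0.9, 0.7, -2.3]
width: 0.0335
t 34.7 pos [0.4427 0.3638 0.1298] jaw 94.8 tilt 0.39 q6 -1.09 w 0.0334 F [-0.1  0.1 -1.7]
shift cm [  1.   -15.02 -38.06] turn [-0.   0.1  0.4] jaw-> 94.8 dist 0.409
```

View pics/w22.png

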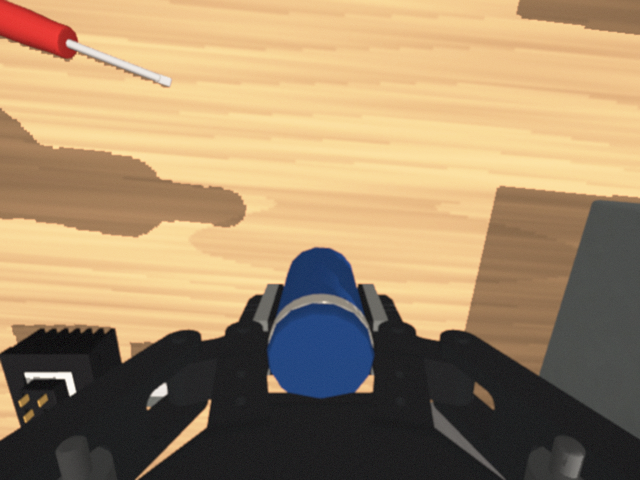

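```bash
python3 -m crank '[[0,-15.0,-38.0,0,0,0,2.5],[0,-15.0,-38.0,0,0,0,2.5],[0,-15.0,-38.0,0,0,0,2.5],[0,-15.0,-38.0,0,0,0,2.5],[0,-15.0,-38.0,0,0,0,2.5]]'; python3 go.py 0.624 -0.003 0.12 94.8
```

```text
clock: 35.33
position: [0.5798, 0.0814, 0.1265]
ee_rot: [0.479, -0.52, 0.479, 0.521]
contact_force: [0.3, 0.5, -1.1]
width: 0.0333
t 35.33 pos [0.5798 0.0814 0.1265] jaw 94.8 tilt 0.07 q6 -1.63 w 0.0333 F [ 0.3  0.5 -1.1]
shift cm [ 0.64 -3.71 -8.78] turn [-0.   0.1 -0. ] jaw-> 94.8 dist 0.095
```

```bash
python3 -m crank '[[0,-3.3,-7.9,0,0,0,2.5],[0,-3.3,-7.9,0,0,0,2.5],[0,-3.3,-7.9,0,0,0,2.5],[4,-3.3,-7.9,0,0,0,2.5],[8,-3.3,-7.9,0,0,0,2.5]]';python3 -m crank '[[0,0,0,0,0,0,2.5],[0,0,0,0,0,0,2.5]]'; python3 go.py 0.624 -0.003 -0.009 94.8; python3 - <<'E'
from meas import *
d=snap('wrist','w23.png')
E
```

```text
clock: 35.95
position: [0.619, 0.0097, 0.0479]
ee_rot: [-0.48, 0.521, -0.477, -0.52]
contact_force: [0.7, 0.3, -1.9]
width: 0.0336
clock: 36.2
position: [0.6207, 0.0086, 0.05]
ee_rot: [-0.48, 0.522, -0.477, -0.52]
contact_force: [0.4, -0.3, -1.5]
width: 0.0327
t 36.2 pos [0.6207 0.0086 0.05  ] jaw 94.8 tilt 0.29 q6 -1.76 w 0.0327 F [ 0.4 -0.3 -1.5]
shift cm [ 5.9  -0.21 -1.18] turn [0.  0.  0.3] jaw-> 94.8 dist 0.06
```

View pics/w23.png

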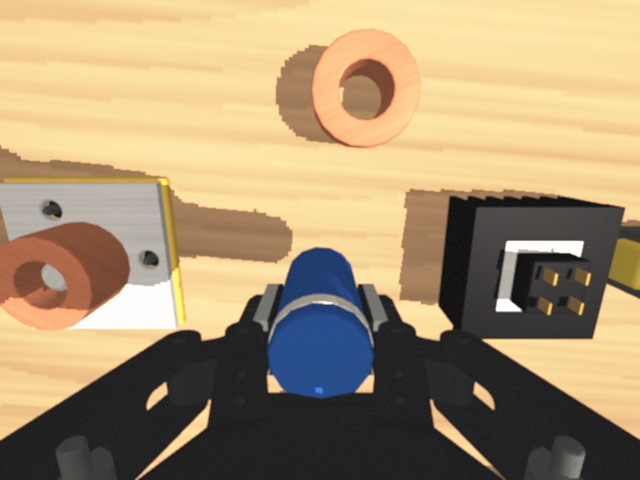

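```bash
python3 -m crank '[[0,-0.4,-1.2,0,0,0.3,2.5],[2,-0.4,-1.2,0,0,0.3,2.5],[4.5,-0.4,-1.2,0,0,0.3,2.5],[5.2,-0.4,-1.2,0,0,0.3,2.5],[5.2,-0.4,-1.2,0,0,0.3,2.5]]';python3 -m crank '[[0.1,0,0,0,0,0,2.5],[0.1,0,0,0,0,0,2.5]]'; python3 go.py 0.626 -0.003 -0.0103 94.8
```

```text
clock: 36.88
position: [0.6262, -0.0048, -0.0025]
ee_rot: [0.479, -0.52, 0.479, 0.52]
contact_force: [0.1, -0.1, -0.0]
width: 0.0332
clock: 37.12
position: [0.6263, -0.0044, -0.0031]
ee_rot: [-0.479, 0.52, -0.479, -0.52]
contact_force: [-0.1, -0.2, -0.4]
width: 0.0334
t 37.12 pos [ 0.6263 -0.0044 -0.0031] jaw 94.8 tilt 0.03 q6 -1.77 w 0.0334 F [-0.1 -0.2 -0.4]
shift cm [0.72 0.02 0.15] turn [-0.  0.  0.] jaw-> 94.8 dist 0.007
```

```bash
python3 -m crank '[[0.4,0,0.1,0,0,0,2.5],[0.6,0,0.1,0,0,0,2.5],[0.7,0,0.1,0,0,0,2.5]]'; python3 go.py;
```

```text
clock: 37.5
position: [0.6254, -0.0032, -0.0102]
ee_rot: [0.479, -0.52, 0.479, 0.521]
contact_force: [-1.8, -0.8, 9.2]
width: 0.0335
t 37.5 pos [ 0.6254 -0.0032 -0.0102] jaw 94.8 tilt 0.09 q6 -1.77 w 0.0335 F [-1.8 -0.8  9.2]
```

```bash
python3 -m crank '[[0,0,0,0,0,0,5.5],[0,0,0,0,0,0,5.5],[0,0,0,0,0,0,5.5],[0,0,0,0,0,0,5.5]]'; python3 -m crank '[[-4,0,0,0,0,0,5.5],[-9,0,0,0,0,0,5.5],[-14,0,0,0,0,0,5.5],[-19,0,0,0,0,0,5.5],[-20,0,0,0,0,0,5.5]]'; python3 - <<'E'
from meas import *
d=snap('wrist','w24.png')
E
python3 go.py 0.33 0.1 0.25 94.8
```

```text
clock: 38.0
position: [0.6256, -0.0034, -0.011]
ee_rot: [0.479, -0.52, 0.479, 0.521]
contact_force: [-0.1, 0.2, -0.6]
width: 0.0548
clock: 38.62
position: [0.6281, -0.0036, 0.1934]
ee_rot: [-0.48, 0.522, -0.477, -0.518]
contact_force: [0.2, -1.1, 0.3]
width: 0.0549
t 38.67 pos [ 0.6274 -0.0036  0.1925] jaw 94.8 tilt 0.28 q6 -1.77 w 0.0545 F [-0.6  0.9  0.8]
shift cm [-5.89 28.75 12.79] turn [-0.  -0.   0.3] jaw-> 94.8 dist 0.32
```

View pics/w24.png

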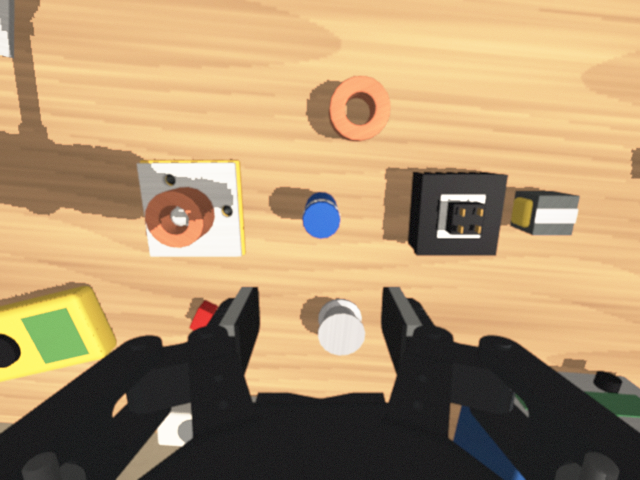

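Everything is placed. I'll back the arm off and take a final set of measurements from the top camera.

```bash
python3 -m crank '[[-5,28,12,0,0,0,5.5],[-5,28,12,0,0,0,5.5],[-5,28,12,0,0,0,5.5],[-5,28,12,0,0,0,5.5],[-5,28,12,0,0,0,5.5]]'; python3 -m crank '[[0,0,0,0,0,0,5.5],[0,0,0,0,0,0,5.5],[0,0,0,0,0,0,5.5]]'; python3 - <<'E'
from meas import *
snap('scene','s25.png')
d=snap('top','t25.png'); im=d['color']; hsv=cv2.cvtColor(im,cv2.COLOR_BGR2HSV); H,S,V=[hsv[...,i].astype(int) for i in range(3)]
pl=np.array([635.2,-139.3]); a=np.radians(4.8); Rr=np.array([[np.cos(a),np.sin(a)],[-np.sin(a),np.cos(a)]])
def show(n,m,uv,z):
    b,s,c=blob(m,uv); P=polyworld(d,b,z); r=rect(P); print(n,c.round(0),r,'in plate frame',(Rr@(r[0]-pl)).round(1))
cop=(H<12)&(S>110)&(V>120)
t=lambda x,y,z: proj(d,[[x,y,z]])[0]
show('flange',(S<40)&(V>110),t(.634,-.14,.014),.014)
show('f4',(S<40)&(V>110),(496,297),.006)
show('toroid',cop,t(.634,-.14,.054),.054)
show('can',(H>100)&(H<120)&(S>120)&(V>130),t(.624,-.003,.07),.07)
show('pad',(S<40)&(V>120),(247,210),.045)
show('choke',(S<40)&(V>120),t(.6045,.2275,.042),.042)
k=cv2.resize(im[165:250,160:420],None,fx=3,fy=3,interpolation=cv2.INTER_CUBIC); cv2.imwrite('pics/t25c.png',k)
E
```

```text
clock: 39.3
position: [0.3337, 0.0933, 0.2379]
ee_rot: [0.478, -0.519, 0.48, 0.522]
contact_force: [0.7, 0.2, 0.4]
width: 0.0551
clock: 39.67
position: [0.3378, 0.0926, 0.2387]
ee_rot: [0.478, -0.519, 0.48, 0.521]
contact_force: [1.2, 0.2, -0.1]
width: 0.0551
flange [382. 202.] (array([ 636.7, -140.7]), array([ 99.9, 100.5]), 5.1) in plate frame [ 1.4 -1.5]
f4 [495. 297.] (array([ 443.8, -356.6]), array([101.6, 100. ]), 80.6) in plate frame [-208.9 -200.5]
toroid [388. 196.] (array([ 637.8, -140.6]), array([54.6, 51.4]), 89.9) in plate frame [ 2.5 -1.5]
can [317. 202.] (array([622.8,  -2.7]), array([30.5, 31. ]), 89.9) in plate frame [ -0.9 137.2]
pad [245. 212.] (array([612.6, 133.4]), array([41.8, 41.7]), 4.8) in plate frame [  0.3 273.6]
choke [198. 214.] (array([604.7, 227.5]), array([13.9, 38.8]), 4.8) in plate frame [3.000e-01 3.681e+02]
```

View pics/t25c.png

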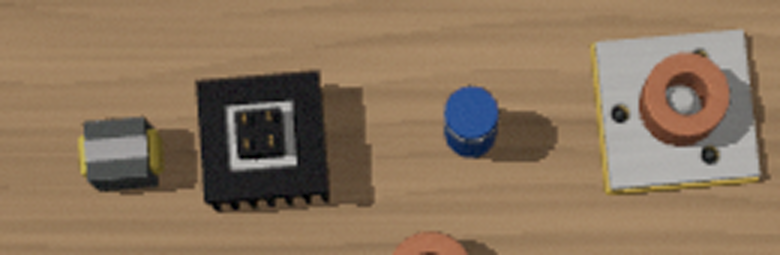

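View pics/s25.png

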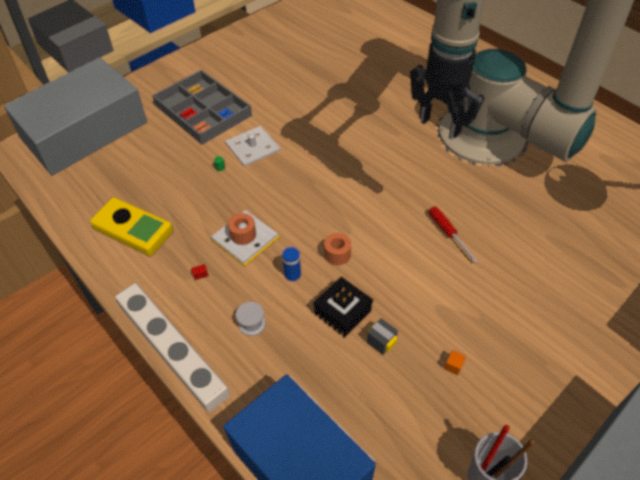

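```bash
python3 - <<'E'
from meas import *
d=snap('top')
for n,p in [('flange',(.60,-.10,.014)),('flange2',(.68,-.17,.014)),('tor',(.655,-.14,.054)),('tor2',(.615,-.14,.054)),('tor3',(.635,-.12,.054)),('tor4',(.635,-.16,.054)),('can',(.623,-.003,.07)),('choke',(.605,.2275,.042))]:
    u=proj(d,[p])[0].round().astype(int); zs=[bydepth(d,(u[0]+i,u[1]+j))[0,2] for i in(-1,0,1) for j in (-1,0,1)]; print(n,u,np.median(zs).round(4))
s=manip.get_state(); print(s['clock'],np.abs(s['qd']).max()); print(manip.sign_off())
E
```

```text
flange [366 219] 0.0138
flange2 [400 180] 0.0133
tor [388 187] 0.0545
tor2 [388 208] 0.0526
tor3 [377 197] 0.0553
tor4 [398 197] 0.0538
can [317 202] 0.0723
choke [198 214] 0.0417
39.825 0.005764372585711796
the job is handed in; nothing more can be done
None
```

The power supply is laid out in one row, everything is released and the arm is clear. I handed the job in at 39.8 s of the 144 s allowed; no verdict is reported.

Final checks, measured by the top camera (calibration good to about 2 mm):

| Part | Where it ended up |
|---|---|
| Three-hole flange | About 2 mm from the plate centre; top face at 13–14 mm, which is fully seated |
| Toroid (leftmost of the two copper rings) | About 1 mm off the flange centre; top at 53–55 mm, where 54 mm is flat on the flange |
| Can | 1 mm off the row line, about 137 mm from both fixtures |
| Rectifier | Terminals up on the pad; wrist camera put it within 2 mm of the pad centre |
| Choke | 94.5 mm past the heat sink centre, under 1 mm off the row line |
| Four-hole flange | Not moved |

**Disagreement:** the fingertips were really about 31–38 mm above the reported tool point, depending on the opening. Because of this, the first grip closed just above the flange's boss and moved nothing. I saw it in two cameras and corrected all later grasp heights.

**Contact forces:** the highest force I read was 28 N at the wrist (limit 120 N), when the fingertips touched the bench while gripping the rectifier.

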